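Free the left-hand rotor nut of a bench centrifuge with its T key

ROBOT

A 6-joint arm with a two-finger parallel gripper is mounted at the origin on the work surface. World frame = base frame: x ahead of the robot, y to its left, z up, the work surface at z = 0. Lengths are in mm, angles in rad, forces in N, time in s.
With the tool pointing down it reaches from about 350 to 875 mm from the base axis. Payload 4.2 kg.
Tool frame: the origin (TCP) lies on the centre line of the jaws, within the pads' length; the fingertips stand 22 mm ahead of it and the grasp point (between the pads) lies 3 mm ahead of it (arm.nose_length is the distance from the TCP to the fingertips, in mm); z points along the fingers, x is the direction in which the jaws open and shut, and the axes are right-handed (so a half turn about z gives the same grasp; the last joint's range is limited). The gripper opens to 85 mm and grips with 20 to 120 N. Pads are 22 mm wide; open, the fingers measure 114 mm over their backs; the gripper's body (76 mm by 85 mm) begins 54 mm behind the grasp point. The pads swing forward as they close: fully open they stand 13 mm farther back than shut.
Start: joints at [1.447, 0.385, 0.008, 0, -1.194, -0.259], TCP at [233.416, 579.755, 253.312] pointing down, gripper open.
Joint ranges: [-3.14, 3.14], [-1.21, 2.06], [-1.07, 1.41], [-3.16, 2.05], [-2.99, -0.16], [-3.1, 3.1]. Speed limits (rad/s): [2.79, 2.79, 3.14, 3.14, 3.14, 3.14].

INTERFACE

Orientations are given as a unit quaternion [x, y, z, w].
In Python, from bench import telemetry, get_image, workorder, nets, arm gives the robot as it stands.
- The arm moves only by the tool apply_moves, never from a script. Its argument "steps" is a list of rows, each an object with "hand": the opening, from 0 (shut) to 1 (fully open); "xyz": the shift along the tool's x, y, z in cm, a list of three; "delta_rot": the turn, a rotation vector about the tool's x, y, z in rad, a list of three. In form: [{"hand": hand, "xyz": [x, y, z], "delta_rot": [wx, wy, wz]}, ...]. A call has 1 to 12 rows; each row is the pose to reach, as a shift and turn from the pose commanded when the call began, along the tool's axes at that moment; what a row does not reach only later rows make up. A row lasts 1/12 s, in which the tool goes at most 41.7 mm and 7.16 degrees, less where a joint would pass 70% of its speed; a pose out of reach is approached as far as the arm can. A call with a gripper value outside its range is refused whole. The fingers move at their own pace and stop on an object; the grip force is fixed at half the most. Time passes only in rows, so rows that repeat a pose let the fingers close. It gives the time, the measured TCP pose, the force and the opening at its end, in the units of the state.
- telemetry.read_state(): the state, without advancing time (a new reading comes with each control period).
- get_image(name): name is "scene" or "top"; returns a dict with "frame" (420x560x3 uint8, blue, green, red), "fx", "fy", "cx", "cy" (pixels), "origin" and "orientation" of the camera in the world. Camera axes: x right, y down, z forward; pixel columns grow to the right and rows downward; lengths in mm; the calibration is good to about 2 mm. A picture is of the moment at which its call begins. There is no depth.
- workorder.job_done(): hands the job in, once; it reports no verdict.
Trained networks look in a picture, given as the dict that the camera call returned (one of the last four; its "shot" number tells which), for a name from the list of things; names that differ only in an ending like _2 or _b are one class to them, and where a whole thing is asked for, a point or a joint stands for the part that bears it (a point fixed in the world has none). Each returns a list of dicts, best first, with "confidence" (0 to 1); they miss things now and then, are a little off and sometimes report something else, mostly with a low value. They report only what shows in the picture. A call takes as long as a camera call. They do not tell look-alikes from the thing itself.
- nets.recognise(picture, label): "xyz" ([x, y, z] in mm, in world coordinates, good to about 4 mm: the middle of the surface that is visible of it).
- nets.outline_of(picture, label): "pixels" (420x560 bool, what is visible of it).
- nets.pinpoint(picture, label): "xyz" ([x, y, z] in mm, in world coordinates, good to about 4 mm: a listed point, or the origin of a listed thing).
The state is a dict: "clock": time; "joints": joint angles; "joint_vel": joint speeds; "joint_efforts": joint torques, N m; "position": TCP position; "ee_rot": TCP orientation; "contact_force": force on the tool from outside, world axes, zero at the start; "wrist_torque": the same for the moment, N m; "gripper_width": finger opening in mm.
Only numpy, scipy, OpenCV 4.12 (cv2) and the standard library are available. Lean on these libraries where they do the work, as an engineer would, in place of code of your own. Each camera call takes 0.05 s, during which the arm holds its last target.

TASK

Take the orange-handled T key from its stand, set it over the square on the centrifuge's brass rotor nut and press it fully home, until the stop inside its socket bears on the nut's tip, with a light, steady push (about 8 N, never pressing harder than 20 N). The nut has a left-hand thread: loosen it by turning it clockwise with the key, until the black line engraved on the nut meets the red index line on the rotor, neither past it nor tightened the other way, the key still lightly pressed home there as the nut has climbed. Then lift the key off, put it back upright on the stand's post, and leave the nut at the line and the jar, box and dish where they are.

Things in the scene. Friction and masses are not known exactly. Their poses are not given: they have to be found in the camera images.
- nut_seat (a point): centre of the upper face of the brass nut's round flange (56 mm across), on the rotor axis. On it stand a 20 mm square drive 18 mm high, on that a round guiding cone 4 mm high (20 to 13 mm across) and on that a steel tip 2 mm high, so the nut's tip is 24 mm above this point. x and y axes are square to the flats and turn with the nut; z is up and is the thread axis
- nut: the brass nut itself: origin on its axis, 8 mm below nut_seat, same axes. It turns on its left-hand thread against a steady friction of about 0.12 N m, stays where left and cannot come off. The key is fully home when the stop inside its socket bears on the small steel tip (11 mm across) on top of the nut
- nut_turn (a joint): angle of the nut (rad), growing as it turns clockwise seen from above. Starts between 0 and 0.45; its line meets the index at 1.25; mechanical limits -0.5 and 1.9. The coarse thread lifts the nut 4 mm for each radian clockwise, so a key held at constant height is pushed up by it ever harder
- nut_mark (a point): outer part of the black line engraved radially along the nut's own +x on the flange, 26 mm from the axis
- index_mark (a point): the red radial index line on the aluminium rotor hub, 34 mm from the nut's axis, 8 mm lower than nut_seat at angle 0. The rotor is locked and does not turn
- centrifuge: cream bench centrifuge without lid, 220 x 220 x 90 mm, fixed; origin under its centre; z up; the rotor axis passes through the origin and the index line lies along its +x; nothing but the nut (its tip about 130 mm up) stands higher than 96 mm
- key: loose steel T key, about 0.2 kg, 96 mm tall, origin at the centre of its lower rim. Lowest 30 mm: square socket, 32 mm outside, 22.4 mm inside, square to the key's x and y; fits the nut in any of four quarter-turn positions with about 0.12 rad play each way. Solid block to 36 mm, then an 18 mm stem. On top an orange bar along its x, 70 mm long, 14 mm wide, 26 mm high (70 to 96 mm above the rim)
- key_grip (a point): centre of the orange handle bar, on the key's axis 83 mm above the rim; axes as the key's (bar along x)
- key_rim (a point): centre of the key's lower rim; axes as the key's, z up. A rigid stop inside the socket sits 13 to 23 mm above the rim, different each time and not measured: fully home on the nut, the rim is 1 to 11 mm above nut_seat, so the contact must be felt. A key that stops with its rim about 18 mm above nut_seat has only landed on the square's corners: turn it a little
- stand_seat (a point): centre of the upper face of the fixed blue key stand (70 x 70 mm plate, 10 mm thick) on which the key's rim rests. A round steel post 16 mm thick stands here, 11 mm high, tapered over its last 5 mm; the key's socket fits over it at any yaw with about 3 mm to spare all round
- jar_mid (a point): middle of a loose small glass specimen jar with pink cap, 48 mm across, 60 mm tall, beyond the stand: leave alone
- box_mid (a point): middle of a loose open white plastic box, 50 x 100 x 35 mm, on the robot's side of the stand: leave alone
- dish_mid (a point): middle of a loose glass dish, 90 mm across, 16 mm tall: leave alone
There are look-alikes about, which are no part of the job. Several things have the shape of the key; the one meant has the colours described above.

How it is judged (in metres and radians):
On the way, in this order (a step that is already met when the one before it is completed fails the run):
1. the key is home on the nut: upright over it, the stop in its socket pressed on the nut's tip with more than 5 N (contact force between key and nut_c3 above 5 N and horizontal distance between key_rim and nut_seat below 0.005 m and angle between key_rim's own z axis and vertical below 0.12 rad), for 0.3 s.
2. the nut has been turned clockwise to the line (within 0.13 rad) and there the key is still pressed home on its tip with more than 3 N (value of joint nut_turn between 1.12 and 1.38 rad and contact force between key and nut_c3 above 3 N and horizontal distance between key_rim and nut_seat below 0.005 m), for 0.2 s.
At the end, for the whole second after the job is handed in: The nut's black line stands at the red index line (nut angle 1.25 within 0.15 rad); the key stands upright (within 0.1 rad) and still over the stand's post, its rim on the stand (within 4 mm in height, 8 mm sideways); jar, box and dish are within 30 mm of where they were (value of joint nut_turn between 1.1 and 1.4 rad and horizontal distance between key_rim and stand_seat below 0.008 m and z of key_rim in the frame of stand_seat below 0.004 m and angle between key_rim's own z axis and vertical below 0.1 rad and linear speed of key below 0.02 m/s and distance of each of jar_mid, box_mid, dish_mid from where it was at the start of the episode below 0.03 m); the robot touches nothing.
It fails at once if the key is pressed on the nut's tip with more than 20 N, or key and nut bear on each other with more than 40 N in all (pressing and turning together) (contact force between key and nut_c3 above 20 N or contact force between key and nut above 40 N).
It fails at once if the nut is tightened (turned anticlockwise to below -0.08 rad) (value of joint nut_turn below -0.08 rad).
It fails at once if the nut is run past the line by more than 0.3 rad (value of joint nut_turn above 1.55 rad).
It fails at once if the fingers push on the nut itself in place of the key (over 3 N) (contact force between the fingers and nut above 3 N).
It fails at once if the jar, box or dish is displaced by more than 30 mm (distance of any of jar_mid, box_mid, dish_mid from where it was at the start of the episode above 0.03 m).
It also fails if it takes over 61 s, if anything falls off the work surface, if the arm or the gripper's body presses on something with over 40 N, if the wrist force passes 120 N, or if a joint passes its speed limit or range.

## Working session

There is one attempt and no reset: what is moved stays moved. The work goes in short steps, Python scripts to look and compute and a tool call to move; the robot and the scene stay as the last step left them, time stands still between calls to the robot, and variables do not carry over. Pictures are saved under pics/ and viewed, and the job is handed in when it is done.

Besides the shell and the picture viewer there is one more tool, called after ">>>" as a command line: name --argument value ..., lists and objects as JSON in quotes. apply_moves: Moves the arm, as the interface text tells. Its arguments: {"type":"object","properties":{"steps":{"type":"array"}},"required":["steps"]}

```bash
mkdir -p pics; ls; cat > h.py <<'E'
import numpy as np,cv2
from bench import telemetry,get_image,workorder,nets,arm
from scipy.spatial.transform import Rotation as R
def snap(n,f=None,crop=None,s=1):
    p=get_image(n); im=p["frame"].copy()
    if crop: a,b,c,d=crop; im=im[b:d,a:c]
    if s!=1: im=cv2.resize(im,None,fx=s,fy=s,interpolation=cv2.INTER_CUBIC)
    if f: cv2.imwrite("pics/"+f,im)
    return p
def proj(p,X):
    r=R.from_quat(p["orientation"]).as_matrix(); c=r.T@(np.array(X,float)-np.array(p["origin"]))
    return np.array([p["fx"]*c[0]/c[2]+p["cx"],p["fy"]*c[1]/c[2]+p["cy"]])
def onz(p,u,v,z):
    r=R.from_quat(p["orientation"]).as_matrix(); d=r@np.array([(u-p["cx"])/p["fx"],(v-p["cy"])/p["fy"],1.])
    o=np.array(p["origin"],float); return o+d*(z-o[2])/d[2]
E
python3 - <<'E'
from h import *
a=snap("scene","s1.png");b=snap("top","t1.png")
print(telemetry.read_state())
for p in(a,b):
  print({k:p[k] for k in p if k!="frame"})
  for l in["key_grip","key_rim","nut_seat","nut_mark","index_mark","stand_seat","centrifuge","jar_mid","box_mid","dish_mid"]:
    for d in nets.pinpoint(p,l)[:5]: print(l,np.round(d["xyz"],0),round(d["confidence"],2),np.round(proj(p,d["xyz"])))
E
```

```text
pics
{'clock': 0.1, 'joints': array([ 1.44656653e+00,  3.85488218e-01,  6.76474384e-03, -4.40900584e-04,
       -1.19401085e+00, -2.58597126e-01]), 'joint_vel': array([ 0.00077855, -0.00253524,  0.0043491 ,  0.00274862,  0.00090433,
       -0.00132426]), 'joint_efforts': array([-1.97244572e-04, -3.93321669e+01,  1.88928616e+01,  4.19786990e+00,
       -2.59820052e-03,  2.73472924e-07]), 'position': array([233.26836193, 579.31891143, 252.32577505]), 'ee_rot': array([-5.59599987e-01,  8.28762254e-01, -5.94801665e-04, -7.91933462e-04]), 'contact_force': array([ 0.46450086, -0.18495764,  0.28081278]), 'wrist_torque': array([-0.05898603,  0.01550609,  0.02789105]), 'gripper_width': 85.41565227713006}
{'fx': 488.96002617310427, 'fy': 488.96002617310427, 'cx': 279.9750342406499, 'cy': 207.66920992256556, 'origin': array([1.39489778e+03, 1.24972666e+00, 8.23765633e+02]), 'orientation': array([ 0.66648543,  0.63018458, -0.26808828, -0.29460694]), 'shot': 1}
key_grip [570.  83.  86.] 0.93 [289. 196.]
key_grip [538. 206.  93.] 0.85 [341. 183.]
key_grip [501. 322.  84.] 0.68 [386. 174.]
key_grip
[... 1114 characters left out ...]
ey_grip [544. 204.  94.] 0.72 [203. 239.]
key_rim [540. 209.   9.] 0.88 [207. 244.]
key_rim [569.  91.  -2.] 0.81 [257. 233.]
key_rim [502. 327.  -1.] 0.77 [158. 260.]
key_rim [458.  91.   1.] 0.74 [256. 279.]
nut_seat [ 534. -186.  106.] 0.82 [384. 244.]
nut_mark [ 555. -174.  105.] 0.86 [378. 234.]
nut_mark [544. 204.  96.] 0.36 [203. 239.]
nut_mark [420. 213.  16.] 0.33 [203. 296.]
index_mark [ 567. -195.   94.] 0.97 [386. 229.]
stand_seat [545. 207.   8.] 0.63 [208. 242.]
centrifuge [ 533. -188.   -0.] 0.87 [373. 248.]
jar_mid [654. 229.  25.] 0.92 [200. 196.]
box_mid [420. 213.  14.] 0.66 [203. 296.]
dish_mid [797. -13.   6.] 0.8 [300. 142.]
dish_mid [ 568. -195.   95.] 0.39 [386. 229.]
```

```bash
python3 - <<'E'
from h import *
snap("scene","s2.png",(260,110,430,270),4.6)
snap("top","t2.png",(330,190,430,290),6)
E
```

```text
(no output)
```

View pics/s1.png

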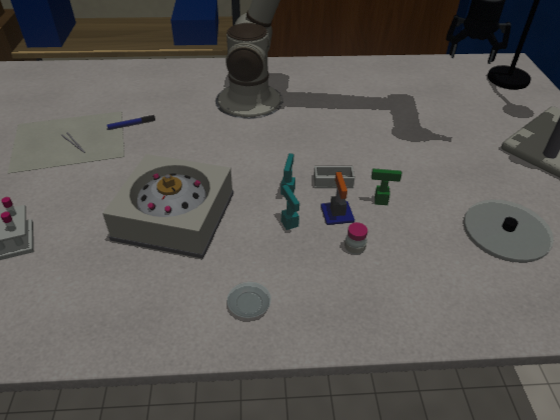

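View pics/t1.png

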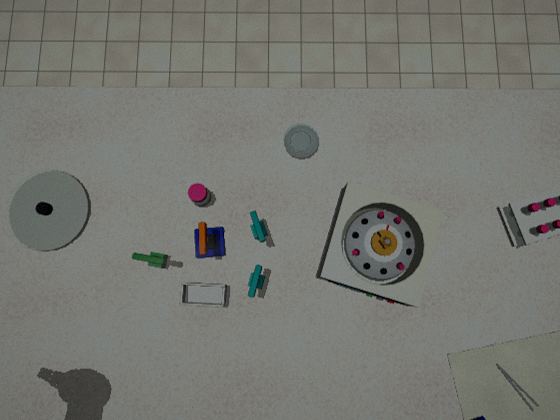

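```bash
ls pics
```

```text
s1.png
s2.png
t1.png
t2.png
```

View pics/s2.png

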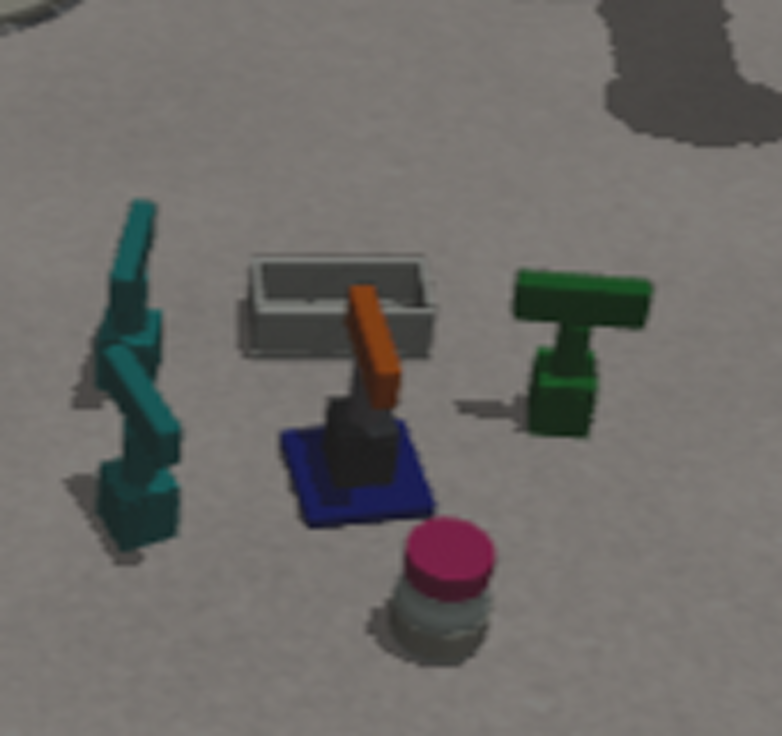

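View pics/t2.png

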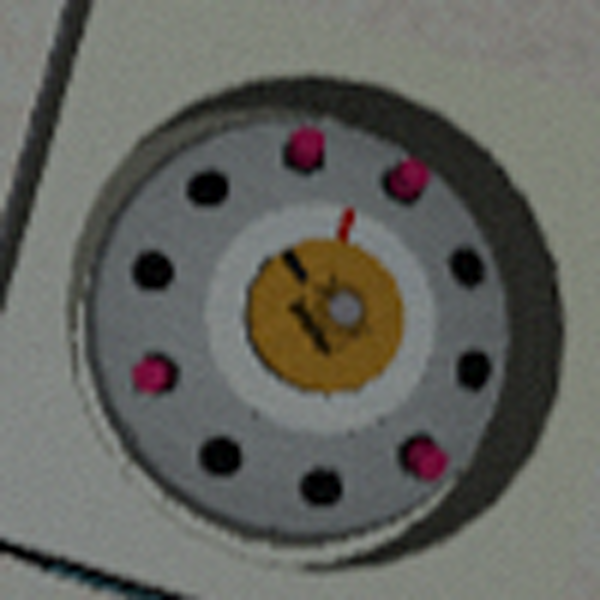

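The orange key is at scene (341,187) / top (203,238), on the blue stand. The look-alikes are two teal keys at scene (289,175) and (290,205), and a green one at (386,182). The crop confirms the orange-handled key with a dark socket. The black nut line is at top ≈(379,234) and the red index at ≈(388,227). Next I'll measure them precisely.

```bash
cat > meas.py <<'E'
from h import *
def hsvmask(im,lo,hi):
    return cv2.inRange(cv2.cvtColor(im,cv2.COLOR_BGR2HSV),lo,hi)>0
def big(m,near=None):
    n,l,s,c=cv2.connectedComponentsWithStats(m.astype(np.uint8))
    best=max(range(1,n),key=lambda i:s[i,4]-(0 if near is None else 20*np.hypot(*(c[i]-near)))); return l==best
E
python3 - <<'E'
from meas import *
from scipy.optimize import minimize
ps=[get_image("scene"),get_image("top")]
near=[(345,187),(203,238)]
ms=[]
for p,n in zip(ps,near):
    m=hsvmask(p["frame"],(5,150,60),(18,255,255)); m=big(m,np.array(n)); v,u=np.nonzero(m); print("orange",m.sum(),u.min(),u.max(),v.min(),v.max(),u.mean(),v.mean()); ms.append(m)
# upsampled silhouette fit
def sil(p,x,y,z,a):
    c,s=np.cos(a),np.sin(a)
    P=[proj(p,[x+c*i-s*j,y+s*i+c*j,z+k]) for i in(-35,35) for j in(-7,7) for k in(-13,13)]
    h=cv2.convexHull((np.array(P,np.float32)*16).astype(np.int32)+8)  # pixel centre
    im=np.zeros((420,560),np.uint8); cv2.fillConvexPoly(im,h-8,255,cv2.LINE_AA,4); return im/255.
def cost(q,S=ps):
    return sum(((sil(p,*q)-m)**2).sum() for p,m in zip(S,ms))
best=None
for a in np.arange(0,np.pi,0.2):
    r=minimize(cost,[542,206,93,a],method="Nelder-Mead",options=dict(initial_simplex=[[542,206,93,a],[550,206,93,a],[542,214,93,a],[542,206,98,a],[542,206,93,a+.2]],xatol=.05,fatol=.05,maxiter=600))
    if best is None or r.fun<best.fun: best=r
print("bar",best.x,best.fun)
# nut
for p,n in zip(ps,[(170,187),(384,243)]):
    f=p["frame"]; m=hsvmask(f,(12,90,50),(28,255,255)); m=big(m,np.array(n)); v,u=np.nonzero(m);print("brass",m.sum(),u.min(),u.max(),v.min(),v.max())
    h=cv2.convexHull(np.stack([u,v],1).astype(np.int32)); 
    e=cv2.fitEllipse(h);print("ell",e)
    for z in(98,106): print(z,onz(p,*e[0],z))
    h_=cv2.cvtColor(f,cv2.COLOR_BGR2HSV)
    r=((h_[...,0]>172)|(h_[...,0]<6))&(h_[...,1]>120)
    yy,xx=np.mgrid[:420,:560]; r&=(np.hypot(xx-n[0],yy-n[1])<22)
    v,u=np.nonzero(r);print("red",list(zip(u,v)))
    k=(f.max(2)<60)&(np.hypot(xx-n[0],yy-n[1])<14); v,u=np.nonzero(k);print("blk",list(zip(u,v)))
E
```

```text
orange 152 336 346 172 198 341.3618421052632 184.1184210526316
orange 197 199 205 222 253 201.81218274111674 237.9746192893401
bar [543.85106834 205.788324    89.74880645   3.102964  ] 231.01191849288733
brass 5355 11 232 17 57
ell ((129.10633850097656, 38.00715637207031), (43.77933120727539, 276.392333984375), 88.23783111572266)
98 [-253.38548028 -403.86374702   98.        ]
106 [-235.21671409 -399.39824515  106.        ]
red [(np.int64(164), np.int64(196)), (np.int64(163), np.int64(197)), (np.int64(163), np.int64(198))]
blk [(np.int64(170), np.int64(174)), (np.int64(171), np.int64(174)), (np.int64(172), np.int64(174)), (np.int64(173), np.int64(174)), (np.int64(174), np.int64(174)), (np.int64(175), np.int64(174)), (np.int64(171), np.int64(175)), (np.int64(172), np.int64(175)), (np.int64(163), np.int64(180)), (np.int64(172), np.int64(180)), (np.int64(173), np.int64(180)), (np.int64(163), np.int64(181)), (np.int64(164), np.int64(181)), (np.int64(169), np.int64(181)), (np.int64(170), np.int64(181)), (np.int64(171), np.int64(181)), (np.int64(172), np.int64(181)), (np.int64(173), np.int6
[... 4506 characters left out ...]
.int64(380), np.int64(241)), (np.int64(379), np.int64(242)), (np.int64(380), np.int64(242)), (np.int64(381), np.int64(242)), (np.int64(371), np.int64(243)), (np.int64(380), np.int64(243)), (np.int64(381), np.int64(243)), (np.int64(371), np.int64(244)), (np.int64(381), np.int64(244)), (np.int64(382), np.int64(244)), (np.int64(371), np.int64(245)), (np.int64(381), np.int64(245)), (np.int64(382), np.int64(245)), (np.int64(383), np.int64(245)), (np.int64(382), np.int64(246)), (np.int64(383), np.int64(246)), (np.int64(372), np.int64(247)), (np.int64(383), np.int64(247)), (np.int64(384), np.int64(247)), (np.int64(372), np.int64(248)), (np.int64(384), np.int64(248)), (np.int64(373), np.int64(249))]
```

```bash
python3 - <<'E'
from h import *
snap("scene","s3.png",(130,160,210,220),10)
E
```

```text
(no output)
```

View pics/s3.png

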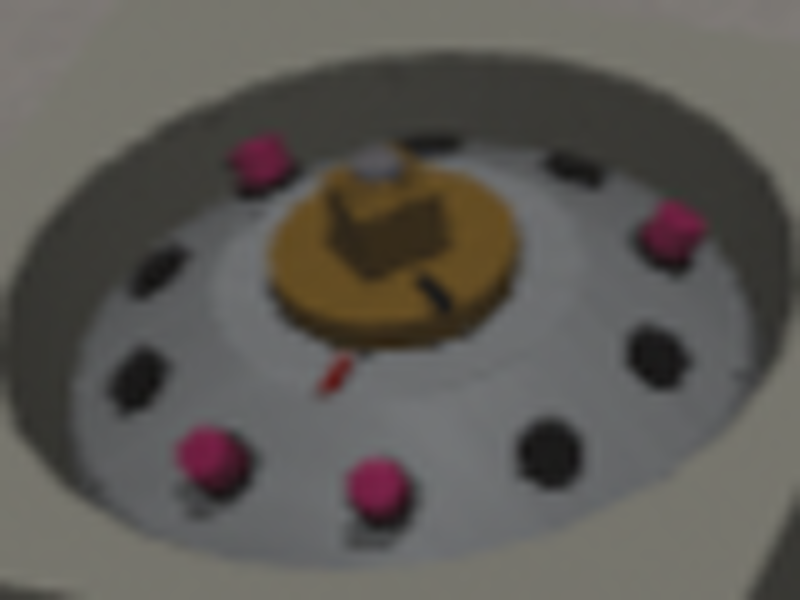

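```bash
python3 - <<'E'
from meas import *
from scipy.optimize import minimize
ps=[get_image("scene"),get_image("top")]
near=[(345,187),(203,238)]
ms=[]
for p,n in zip(ps,near):
    m=hsvmask(p["frame"],(3,110,35),(22,255,255)); m=big(m,np.array(n)); print(m.sum()); ms.append(m)
    f=p["frame"].copy(); f[m]=(255,255,255); x,y=n; g=f[y-30:y+30,x-40:x+40]; g2=p["frame"][y-30:y+30,x-40:x+40]
    cv2.imwrite(f"pics/m{len(ms)}.png",cv2.resize(np.vstack([g,g2]),None,fx=5,fy=5,interpolation=cv2.INTER_NEAREST))
def sil(p,x,y,z,a):
    c,s=np.cos(a),np.sin(a)
    P=np.array([proj(p,[x+c*i-s*j,y+s*i+c*j,z+k]) for i in(-35,35) for j in(-7,7) for k in(-13,13)])
    h=cv2.convexHull((P*32).astype(np.int32)+12)
    x0,y0=int(P[:,0].mean())-40,int(P[:,1].mean())-40
    im=np.zeros((640,640),np.uint8); hh=((P-[x0,y0]+0.5)*8); cv2.fillConvexPoly(im,cv2.convexHull((hh*16).astype(np.int32)),255,cv2.LINE_8,4)
    o=np.zeros((420,560)); o[y0:y0+80,x0:x0+80]=cv2.resize(im,(80,80),interpolation=cv2.INTER_AREA)/255.; return o
for S in([0,1],[0],[1]):
  def cost(q): return sum(((sil(ps[i],q[0],q[1],93,q[2])-ms[i])**2).sum() for i in S)
  best=None
  for a in np.arange(-.8,.8,0.2):
    r=minimize(cost,[544,206,a],method="Nelder-Mead",options=dict(initial_simplex=[[542,206,a],[552,206,a],[542,216,a],[542,206,a+.2]],xatol=.02,fatol=.02,maxiter=600))
    if best is None or r.fun<best.fun: best=r
  print("bar",S,best.x,best.fun)
p=ps[1]
C=np.array([537.8,-186.5]); 
for u,v in[(387.3,226.7),(387.7,225),(386.8,228.5)]:
    q=onz(p,u,v,97.5)[:2]-C; print("idx",q,np.hypot(*q),np.arctan2(q[1],q[0]))
for u,v in[(377.5,232.3),(378.7,234),(379.7,235.7)]:
    q=onz(p,u,v,106.5)[:2]-C; print("mark",q,np.hypot(*q),np.arctan2(q[1],q[0]))
print("tip",onz(p,387.5,241,130.5))
p=ps[0]
print("s ell",onz(p,169.5,185.5,106))
print("s tip",onz(p,130+38,160+16.5,130.5))
for x,y in[(350,357),(337,375),(323,392)]:
  print("s idx",onz(p,130+x/10-.5,160+y/10-.5,97.5))
for x,y in[(422,278),(434,293),(447,310)]:
  print("s mark",onz(p,130+x/10-.5,160+y/10-.5,106))
E
```

```text
9685
237
bar [0, 1] [5.47049825e+02 2.05449843e+02 1.25187695e-02] 9950.160538254517Traceback (most recent call last):
  File "<stdin>", line 21, in <module>
    res = _minimize_neldermead(fun, x0, args, callback, bounds=bounds,
                               **options)
    fxe = func(xe)
    fx = function(np.copy(x), *(wrapper_args + args))
  File "<stdin>", line 18, in cost
  File "<stdin>", line 18, in <genexpr>
  File "<stdin>", line 16, in sil
ValueError: could not broadcast input array from shape (80,80) into shape (80,77)
```

View pics/m1.png

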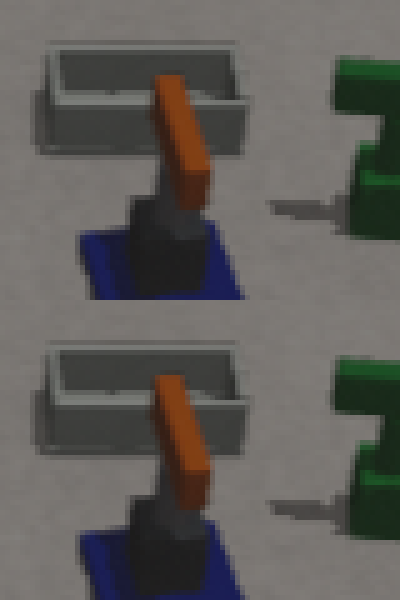

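View pics/m2.png

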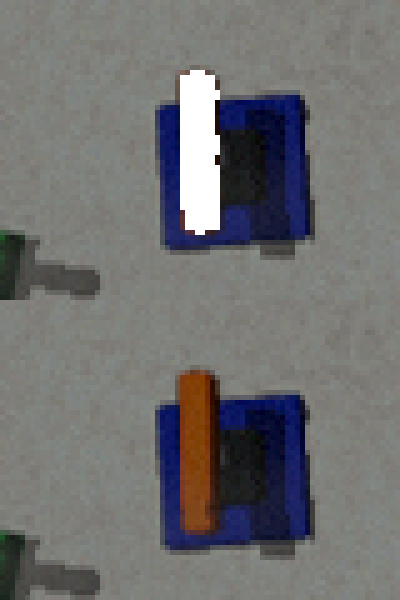

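```bash
cat > bar.py <<'E'
from meas import *
from scipy.optimize import minimize
def sil(p,x,y,z,a):
    c,s=np.cos(a),np.sin(a)
    P=np.array([proj(p,[x+c*i-s*j,y+s*i+c*j,z+k]) for i in(-35,35) for j in(-7,7) for k in(-13,13)])
    x0,y0=int(P[:,0].mean())-40,int(P[:,1].mean())-40
    im=np.zeros((640,640),np.uint8); hh=((P-[x0,y0]+0.5)*8); cv2.fillConvexPoly(im,cv2.convexHull((hh*16).astype(np.int32)),255,cv2.LINE_8,4)
    o=np.zeros((520,660)); o[y0:y0+80,x0:x0+80]=cv2.resize(im,(80,80),interpolation=cv2.INTER_AREA)/255.; return o[:420,:560]
def fitbar(ps,near,z=93,x0=(544,206,0),rad=32):
    ms=[]
    yy,xx=np.mgrid[:420,:560]
    for p,n in zip(ps,near):
        m=hsvmask(p["frame"],(3,130,40),(18,255,255))&(np.hypot(xx-n[0],yy-n[1])<rad); ms.append(big(m))
    out=[]
    for S in([0,1],[0],[1]):
      def cost(q): return sum(((sil(ps[i],q[0],q[1],z,q[2])-ms[i])**2).sum() for i in S)
      best=None
      for a in x0[2]+np.arange(-.4,.5,0.2):
        x,y=x0[:2]
        r=minimize(cost,[x,y,a],method="Nelder-Mead",options=dict(initial_simplex=[[x,y,a],[x+8,y,a],[x,y+8,a],[x,y,a+.2]],xatol=.02,fatol=.02,maxiter=300))
        if best is None or r.fun<best.fun: best=r
      print("bar",S,best.x,best.fun,[m.sum() for m in ms]); out.append(best.x)
    return out
E
python3 - <<'E'
from bar import *
ps=[get_image("scene"),get_image("top")]
fitbar(ps,[(341,186),(202,238)])
p=ps[1]
C=np.array([537.8,-186.5]); 
for u,v in[(387.3,226.7),(387.7,225),(386.8,228.5)]:
    q=onz(p,u,v,97.5)[:2]-C; print("idx",q,np.hypot(*q),np.arctan2(q[1],q[0]))
for u,v in[(377.5,232.3),(378.7,234),(379.7,235.7)]:
    q=onz(p,u,v,106.5)[:2]-C; print("mark",q,np.hypot(*q),np.arctan2(q[1],q[0]))
print("tip",onz(p,387.5,241,130.5))
p=ps[0]
print("s ell",onz(p,169.0,185.5,106))
print("s tip",onz(p,130+37.5,160+16,130.5))
for x,y in[(350,357),(337,375),(323,392)]:
  print("s idx",onz(p,130+x/10-.5,160+y/10-.5,97.5))
for x,y in[(422,278),(434,293),(447,310)]:
  print("s mark",onz(p,130+x/10-.5,160+y/10-.5,106))
E
```

```text
bar [0, 1] [5.44962053e+02 2.05356187e+02 2.49773558e-02] 88.12352172241445 [np.int64(191), np.int64(225)]
bar [0] [ 5.43343522e+02  2.05019449e+02 -4.63882402e-03] 34.55238754325259 [np.int64(191), np.int64(225)]
bar [1] [5.46662988e+02 2.05491091e+02 3.71796429e-02] 43.801476355247985 [np.int64(191), np.int64(225)]
idx [ 34.76819959 -11.12711449] 36.50534727350802 -0.30973661682434267
idx [ 38.51733227 -12.14833549] 40.38770779072173 -0.3055239410197481
idx [30.80331136 -9.88046637] 32.34915155607598 -0.3103920859770683
mark [21.2842808  12.95738426] 24.918154350259666 0.5468483195496848
mark [17.61458061 10.50114567] 20.50725506498561 0.5375927488789712
mark [13.94759112  8.47900923] 16.322649768545347 0.5462221446767848
tip [ 538.06276169 -187.80312568  130.5       ]
s ell [ 544.13141232 -185.94893009  106.        ]
s tip [ 540.36672752 -186.21192943  130.5       ]
s idx [ 567.02281324 -194.70524666   97.5       ]
s idx [ 572.93441655 -196.91201975   97.5       ]
s idx [ 578.45598267 -199.35783475   97.5       ]
s mark [ 550.64796139 -179.29647006  106.        ]
s mark [ 555.93178837 -176.12454124  106.        ]
s mark [ 561.87129812 -172.6880532   106.        ]
```

```bash
cat > go.py <<'E'
from h import *
def st():
    s=telemetry.read_state(); r=R.from_quat(s["ee_rot"]); m=r.as_matrix()
    return s,r,m
def show():
    s,r,m=st(); print("t",round(s["clock"],2),"pos",np.round(s["position"],1),"yawx",round(np.arctan2(m[1,0],m[0,0]),3),"zax",np.round(m[:,2],4),"F",np.round(s["contact_force"],1),"M",np.round(s["wrist_torque"],2),"w",round(s["gripper_width"],1),"j",np.round(s["joints"],2))
def to(pos,yaw):
    s,r,m=st(); d=m.T@(np.array(pos,float)-s["position"])/10
    x=np.array([np.cos(yaw),np.sin(yaw),0]); z=np.array([0,0,-1.]); y=np.cross(z,x)
    T=np.stack([x,y,z],1); rv=R.from_matrix(m.T@T).as_rotvec()
    print("xyz cm",np.round(d,2),"rot",np.round(rv,3))
E
python3 -c "
from go import *
show(); to([545,205.5,200],-1.546)"
```

```text
t 1.55 pos [233.4 579.8 253.3] yawx -1.954 zax [-0.  0. -1.] F [ 0.1 -0.4  0.2] M [ 0.02 -0.06 -0.01] w 85.1 j [ 1.45  0.38  0.01 -0.   -1.19 -0.26]
xyz cm [ 23.08 -42.88   5.33] rot [ 0.     0.    -0.408]
```

>>> apply_moves --steps '[{"hand":1,"xyz":[23.1,-42.9,5.3],"delta_rot":[0,0,-0.408]},{"hand":1,"xyz":[23.1,-42.9,5.3],"delta_rot":[0,0,-0.408]},{"hand":1,"xyz":[23.1,-42.9,5.3],"delta_rot":[0,0,-0.408]},{"hand":1,"xyz":[23.1,-42.9,5.3],"delta_rot":[0,0,-0.408]},{"hand":1,"xyz":[23.1,-42.9,5.3],"delta_rot":[0,0,-0.408]},{"hand":1,"xyz":[23.1,-42.9,5.3],"delta_rot":[0,0,-0.408]},{"hand":1,"xyz":[23.1,-42.9,5.3],"delta_rot":[0,0,-0.408]},{"hand":1,"xyz":[23.1,-42.9,5.3],"delta_rot":[0,0,-0.408]},{"hand":1,"xyz":[23.1,-42.9,5.3],"delta_rot":[0,0,-0.408]},{"hand":1,"xyz":[23.1,-42.9,5.3],"delta_rot":[0,0,-0.408]},{"hand":1,"xyz":[23.1,-42.9,5.3],"delta_rot":[0,0,-0.408]},{"hand":1,"xyz":[23.1,-42.9,5.3],"delta_rot":[0,0,-0.408]}]'

```text
clock: 2.55
position: [546.5, 202.8, 200.1]
ee_rot: [0.716, -0.699, 0.0, 0.0]
contact_force: [0.5, 0.0, -0.8]
gripper_width: 85.9
```

>>> apply_moves --steps '[{"hand":1,"xyz":[0,0,0],"delta_rot":[0,0,0]}]'

```text
clock: 2.63
position: [547.5, 200.9, 199.2]
ee_rot: [0.714, -0.7, 0.0, 0.001]
contact_force: [-0.4, -0.1, -0.1]
gripper_width: 85.4
```

```bash
python3 -c "
from go import *
show(); to([545,205.5,150],-1.546)"
```

```text
t 2.63 pos [547.5 200.9 199.2] yawx -1.552 zax [-0.001  -0.0016 -1.    ] F [-0.4 -0.1 -0.1] M [ 0.06 -0.03 -0.03] w 85.4 j [ 0.63  0.36 -0.18  0.   -1.04  0.96]
xyz cm [-0.47  0.23  4.92] rot [ 0.001 -0.002 -0.006]
```

>>> apply_moves --steps '[{"hand":1,"xyz":[0,0,0],"delta_rot":[0,0,0]},{"hand":1,"xyz":[0,0,0],"delta_rot":[0,0,0]},{"hand":1,"xyz":[0,0,0],"delta_rot":[0,0,0]}]'

```text
clock: 2.88
position: [544.7, 206.1, 200.6]
ee_rot: [0.716, -0.698, 0.0, -0.0]
contact_force: [-0.3, -0.2, 0.1]
gripper_width: 85.4
```

```bash
python3 -c "
from go import *
show(); to([545,205.5,150],-1.546)"
```

```text
t 2.88 pos [544.7 206.1 200.6] yawx -1.544 zax [ 4.e-04  4.e-04 -1.e+00] F [-0.3 -0.2  0.1] M [-0.01 -0.04  0.  ] w 85.4 j [ 0.64  0.36 -0.18 -0.   -1.04  0.96]
xyz cm [ 0.06 -0.03  5.06] rot [-0.     0.     0.002]
```

>>> apply_moves --steps '[{"hand":1,"xyz":[0,0,3],"delta_rot":[0,0,0]},{"hand":0.8,"xyz":[0,0,6],"delta_rot":[0,0,0]},{"hand":0.7,"xyz":[0,0,8],"delta_rot":[0,0,0]},{"hand":0.6,"xyz":[0,0,9.4],"delta_rot":[0,0,0]},{"hand":0.5,"xyz":[0,0,9.4],"delta_rot":[0,0,0]},{"hand":0.5,"xyz":[0,0,9.4],"delta_rot":[0,0,0]}]'

```text
clock: 3.38
position: [544.6, 206.3, 106.3]
ee_rot: [0.717, -0.697, 0.0, 0.0]
contact_force: [0.4, 0.1, -0.1]
gripper_width: 42.7
```

```bash
python3 -c "
from go import *
show(); snap('scene','s4.png',(260,90,430,270),4.4);snap('top','t4.png',(140,180,280,300),5)"
```

```text
t 3.38 pos [544.6 206.3 106.3] yawx -1.543 zax [-5.e-04 -7.e-04 -1.e+00] F [ 0.4  0.1 -0.1] M [-0.01 -0.08  0.05] w 42.7 j [ 0.64  0.46 -0.29  0.   -0.83  0.96]
```

View pics/s4.png

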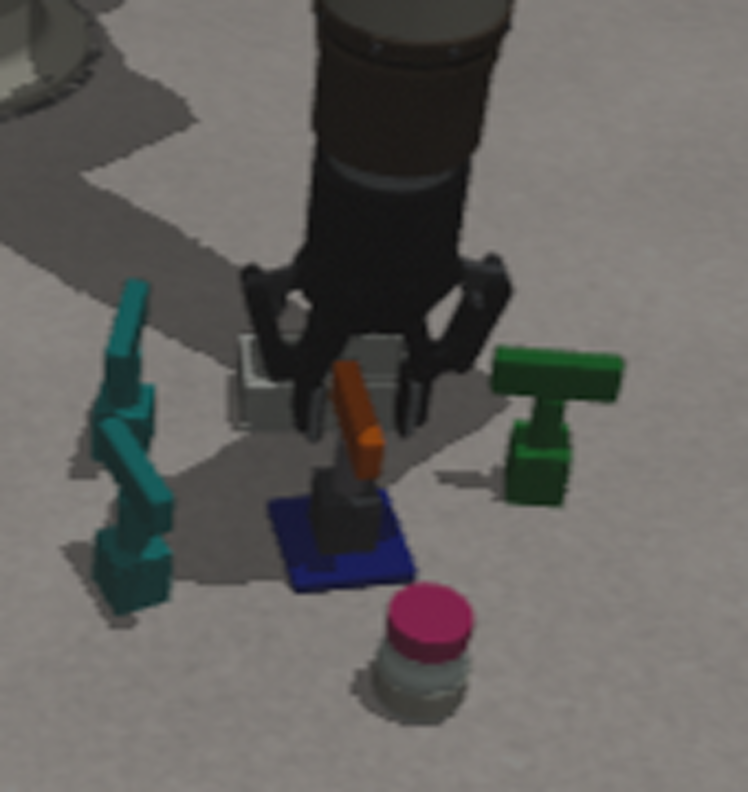

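The fingers straddle the orange bar (fingertips at crop (310,420) and (410,410), bar at (357,420)), so I'll close the gripper.

>>> apply_moves --steps '[{"hand":0,"xyz":[0,0,0],"delta_rot":[0,0,0]},{"hand":0,"xyz":[0,0,0],"delta_rot":[0,0,0]},{"hand":0,"xyz":[0,0,0],"delta_rot":[0,0,0]},{"hand":0,"xyz":[0,0,0],"delta_rot":[0,0,0]},{"hand":0,"xyz":[0,0,0],"delta_rot":[0,0,0]},{"hand":0,"xyz":[0,0,0],"delta_rot":[0,0,0]},{"hand":0,"xyz":[0,0,0],"delta_rot":[0,0,0]},{"hand":0,"xyz":[0,0,0],"delta_rot":[0,0,0]}]'

```text
clock: 4.15
position: [545.9, 205.7, 107.7]
ee_rot: [0.716, -0.698, 0.0, -0.001]
contact_force: [-1.2, 1.5, 6.0]
gripper_width: 12.5
```

```bash
python3 -c "
from go import *
show()"
```

```text
t 4.15 pos [545.9 205.7 107.7] yawx -1.545 zax [ 0.0024  0.0013 -1.    ] F [-1.2  1.5  6. ] M [0.24 0.34 0.03] w 12.5 j [ 0.64  0.46 -0.28  0.   -0.83  0.96]
```

>>> apply_moves --steps '[{"hand":0,"xyz":[0,0,-0.5],"delta_rot":[0,0,0]},{"hand":0,"xyz":[0,0,-1.5],"delta_rot":[0,0,0]},{"hand":0,"xyz":[0,0,-3],"delta_rot":[0,0,0]},{"hand":0,"xyz":[0,0,-6],"delta_rot":[0,0,0]},{"hand":0,"xyz":[0,0,-9],"delta_rot":[0,0,0]},{"hand":0,"xyz":[0,0,-12],"delta_rot":[0,0,0]},{"hand":0,"xyz":[0,0,-15],"delta_rot":[0,0,0]},{"hand":0,"xyz":[0,0,-16],"delta_rot":[0,0,0]},{"hand":0,"xyz":[0,0,-16],"delta_rot":[0,0,0]},{"hand":0,"xyz":[0,0,-16],"delta_rot":[0,0,0]},{"hand":0,"xyz":[0,0,-16],"delta_rot":[0,0,0]}]'

```text
clock: 5.07
position: [543.8, 204.6, 263.6]
ee_rot: [0.716, -0.698, -0.001, 0.002]
contact_force: [0.1, -0.6, -3.1]
gripper_width: 12.7
```

```bash
python3 -c "
from go import *
show(); snap('scene','s5.png',(250,50,420,230),4.4);p=snap('top','t5.png',(130,160,290,280),5)
for d in nets.pinpoint(p,'stand_seat')[:3]: print(d['xyz'],d['confidence'])
for d in nets.pinpoint(p,'key_rim')[:5]: print(d['xyz'],d['confidence'])
to([539,-187,267],-1.571+.545)"
```

```text
t 5.07 pos [543.8 204.6 263.6] yawx -1.546 zax [-0.0049 -0.0021 -1.    ] F [ 0.1 -0.6 -3.1] M [ 0.   -0.02 -0.03] w 12.7 j [ 0.64  0.31 -0.08 -0.   -1.19  0.96]
[546.4, 205.6, 9.9] 0.65
[568.2, 89.2, -0.4] 0.9
[538.3, 204.4, 164.1] 0.76
[454.8, 93.4, -0.1] 0.67
xyz cm [39.17  1.54 -0.18] rot [ 0.003 -0.001 -0.52 ]
```

View pics/s5.png

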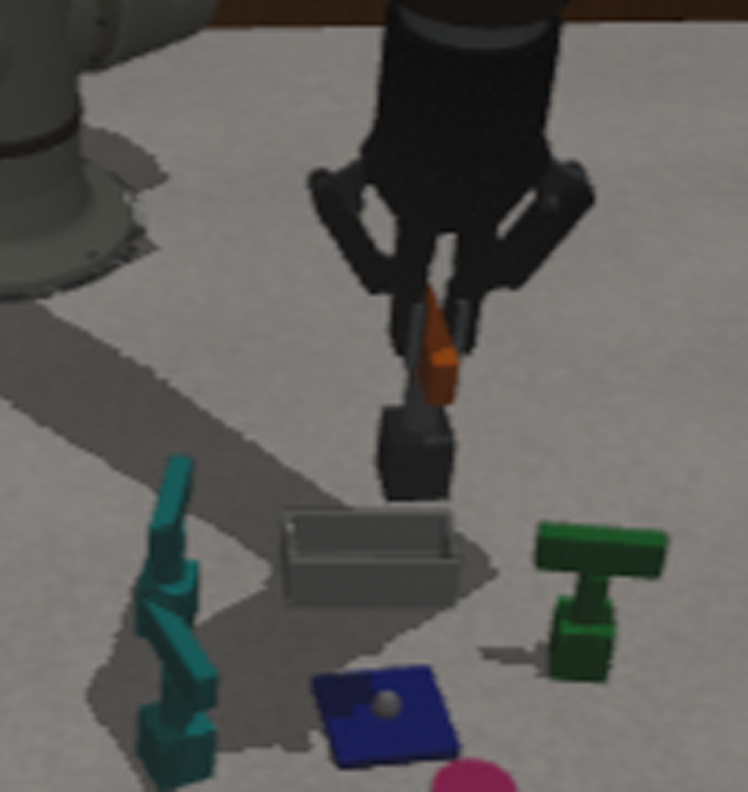

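View pics/t5.png

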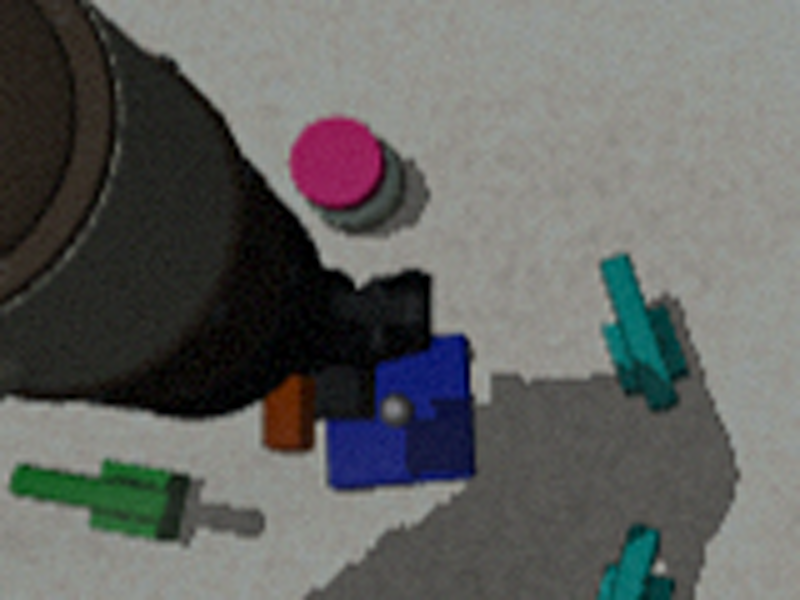

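>>> apply_moves --steps '[{"hand":0,"xyz":[2,0,0],"delta_rot":[0,0,-0.1]},{"hand":0,"xyz":[5,0.2,0],"delta_rot":[0,0,-0.2]},{"hand":0,"xyz":[9,0.4,0],"delta_rot":[0,0,-0.3]},{"hand":0,"xyz":[13,0.6,0],"delta_rot":[0,0,-0.4]},{"hand":0,"xyz":[17,0.8,0],"delta_rot":[0,0,-0.52]},{"hand":0,"xyz":[21,1,0],"delta_rot":[0,0,-0.52]},{"hand":0,"xyz":[25,1.2,0],"delta_rot":[0,0,-0.52]},{"hand":0,"xyz":[29,1.4,0],"delta_rot":[0,0,-0.52]},{"hand":0,"xyz":[33,1.5,0],"delta_rot":[0,0,-0.52]},{"hand":0,"xyz":[36,1.5,0],"delta_rot":[0,0,-0.52]},{"hand":0,"xyz":[38,1.5,0],"delta_rot":[0,0,-0.52]},{"hand":0,"xyz":[39.2,1.5,0],"delta_rot":[0,0,-0.52]}]'

```text
clock: 6.27
position: [539.5, -189.4, 265.4]
ee_rot: [0.871, -0.492, -0.001, 0.0]
contact_force: [-0.4, 0.7, -3.0]
gripper_width: 12.9
```

>>> apply_moves --steps '[{"hand":0,"xyz":[0,0,0],"delta_rot":[0,0,0]},{"hand":0,"xyz":[0,0,0],"delta_rot":[0,0,0]},{"hand":0,"xyz":[0,0,0],"delta_rot":[0,0,0]},{"hand":0,"xyz":[0,0,0],"delta_rot":[0,0,0]},{"hand":0,"xyz":[0,0,0],"delta_rot":[0,0,0]}]'

```text
clock: 6.68
position: [540.1, -185.9, 266.4]
ee_rot: [0.872, -0.49, 0.0, -0.0]
contact_force: [0.3, 0.7, -2.5]
gripper_width: 12.9
```

```bash
python3 -c "
from go import *
show(); s=snap('scene','s6.png',(90,60,250,240),4.4);p=snap('top','t6.png',(100,160,440,360),2.3)
for d in nets.pinpoint(s,'key_rim')[:5]: print(d['xyz'],d['confidence'])
print('post',onz(p,209.2,241.2,21))
to([539,-187,243],-1.571+.545)"
```

```text
t 6.68 pos [ 540.1 -185.9  266.4] yawx -1.024 zax [ 1.e-04  1.e-04 -1.e+00] F [ 0.3  0.7 -2.5] M [0.01 0.02 0.02] w 12.9 j [-0.05  0.28 -0.11 -0.   -1.18  2.17]
[571.0, 81.6, -0.9] 0.91
[499.1, 322.8, 1.9] 0.84
[452.5, 96.2, 2.1] 0.78
[540.2, -189.8, 170.0] 0.55
post [546.00841535 202.80809426  21.        ]
xyz cm [0.   0.13 2.35] rot [-0.    -0.     0.002]
```

View pics/s6.png

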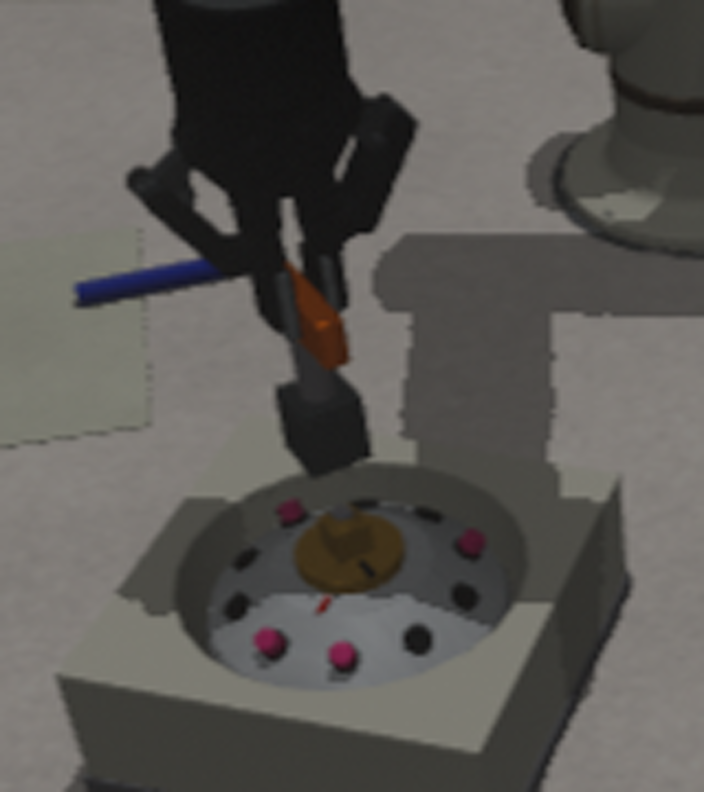

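View pics/t6.png

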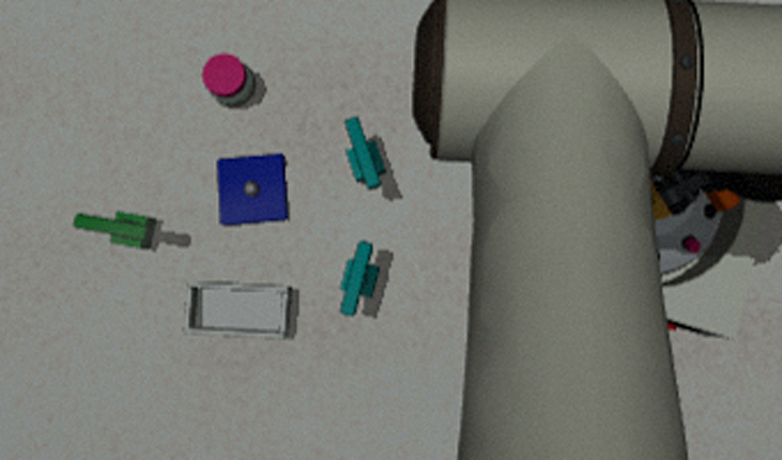

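```bash
python3 -c "
from go import *
p=snap('scene','s7.png',(140,130,200,200),8)
f=lambda X:np.round((proj(p,X)-[140,130]+.5)*8)
x,y,z=540.1,-186.4,168.7
for h in(0,36):
  for a in(.5236+np.pi/4+np.arange(4)*np.pi/2): print(h,f([x+22.6*np.cos(a),y+22.6*np.sin(a),z+h]))
print('tip',f([539,-187,130]),'idx',f([539+34*np.cos(-.31),-187+34*np.sin(-.31),97.7]))
print(f([x,y,z+70]),f([x+35*.86,y+17.5,z+70]),f([x+35*.86,y+17.5,z+96]))"
```

```text
0 [283. 273.]
0 [233. 213.]
0 [124. 251.]
0 [172. 313.]
36 [264. 165.]
36 [214. 105.]
36 [103. 143.]
36 [151. 205.]
tip [222. 370.] idx [188. 536.]
[164.  47.] [220. 114.] [204.  28.]
```

View pics/s7.png

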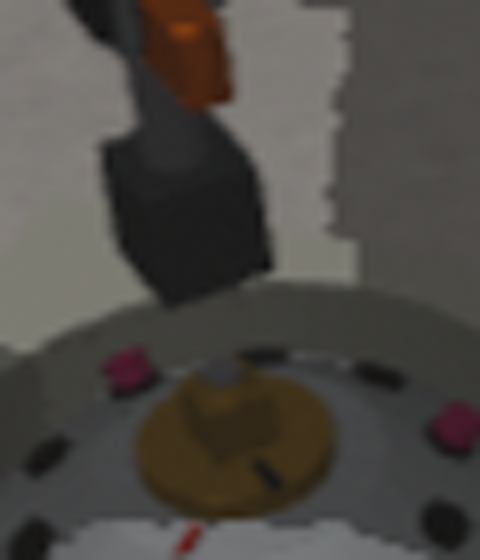

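>>> apply_moves --steps '[{"hand":0,"xyz":[0,0.0,1.5],"delta_rot":[0,0,0]},{"hand":0,"xyz":[0,0.0,2.5],"delta_rot":[0,0,0]},{"hand":0,"xyz":[0,0,3.5],"delta_rot":[0,0,0]},{"hand":0,"xyz":[0,0,3.5],"delta_rot":[0,0,0]},{"hand":0,"xyz":[0,0,3.5],"delta_rot":[0,0,0]}]'

```text
clock: 7.3
position: [539.6, -187.1, 230.5]
ee_rot: [0.871, -0.491, -0.001, 0.001]
contact_force: [0.9, 0.2, -2.4]
gripper_width: 12.7
```

```bash
python3 -c "
from go import *
show(); p=snap('scene','s8.png',(140,130,200,200),8)
"
```

```text
t 7.3 pos [ 539.6 -187.1  230.5] yawx -1.025 zax [-2.e-03 -2.e-04 -1.e+00] F [ 0.9  0.2 -2.4] M [-0.02 -0.02 -0.  ] w 12.7 j [-0.05  0.31 -0.16  0.   -1.1   2.17]
```

View pics/s8.png

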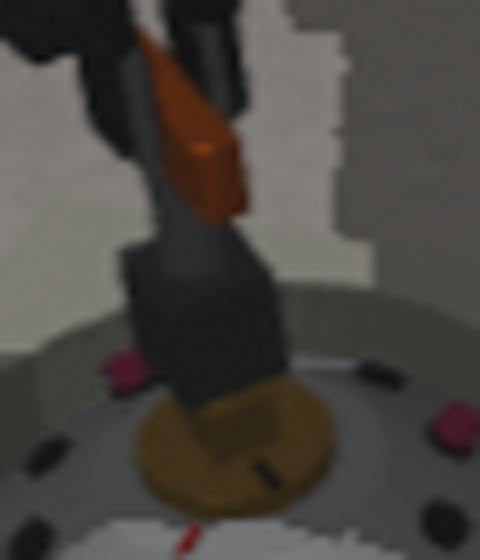

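>>> apply_moves --steps '[{"hand":0,"xyz":[0,0,0.2],"delta_rot":[0,0,0]},{"hand":0,"xyz":[0,0,0.4],"delta_rot":[0,0,0]},{"hand":0,"xyz":[0,0,0.6],"delta_rot":[0,0,0]},{"hand":0,"xyz":[0,0,0.7],"delta_rot":[0,0,0]},{"hand":0,"xyz":[0,0,0.7],"delta_rot":[0,0,0]}]'

```text
clock: 7.77
position: [539.8, -187.0, 224.1]
ee_rot: [0.871, -0.491, -0.0, 0.0]
contact_force: [-0.1, -0.0, -2.5]
gripper_width: 12.6
```

>>> apply_moves --steps '[{"hand":0,"xyz":[0,0,0.1],"delta_rot":[0,0,0]},{"hand":0,"xyz":[0,0,0.2],"delta_rot":[0,0,0]},{"hand":0,"xyz":[0,0,0.3],"delta_rot":[0,0,0]},{"hand":0,"xyz":[0,0,0.3],"delta_rot":[0,0,0]}]'

```text
clock: 8.1
position: [539.9, -187.0, 221.1]
ee_rot: [0.871, -0.491, -0.0, 0.0]
contact_force: [-0.4, 0.8, -1.9]
gripper_width: 12.7
```

>>> apply_moves --steps '[{"hand":0,"xyz":[0,0,0.1],"delta_rot":[0,0,0]},{"hand":0,"xyz":[0,0,0.2],"delta_rot":[0,0,0]},{"hand":0,"xyz":[0,0,0.2],"delta_rot":[0,0,0]},{"hand":0,"xyz":[0,0,0.2],"delta_rot":[0,0,0]}]'

```text
clock: 8.43
position: [540.2, -187.0, 220.2]
ee_rot: [0.871, -0.49, 0.001, -0.0]
contact_force: [-0.4, 1.3, 2.8]
gripper_width: 12.7
```

>>> apply_moves --steps '[{"hand":0,"xyz":[0,0,0.1],"delta_rot":[0,0,0]},{"hand":0,"xyz":[0,0,0.2],"delta_rot":[0,0,0]},{"hand":0,"xyz":[0,0,0.2],"delta_rot":[0,0,0]}]'

```text
clock: 8.68
position: [540.5, -187.2, 219.8]
ee_rot: [0.872, -0.49, 0.001, 0.0]
contact_force: [-2.9, 2.4, 9.6]
gripper_width: 12.8
```

```bash
python3 -c "
from go import *
show(); p=snap('scene','s9.png',(140,130,200,200),8)
"
```

```text
t 8.68 pos [ 540.5 -187.2  219.8] yawx -1.025 zax [ 0.0023 -0.0013 -1.    ] F [-2.9  2.4  9.6] M [0.98 1.23 0.02] w 12.8 j [-0.05  0.32 -0.18  0.   -1.07  2.17]
```

View pics/s9.png

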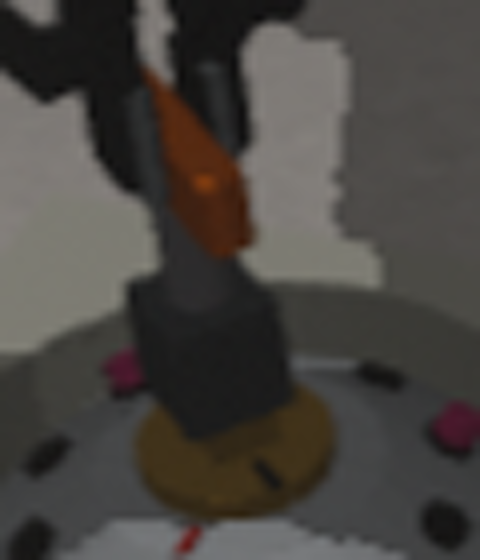

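>>> apply_moves --steps '[{"hand":0,"xyz":[-0.06,0.03,-0.05],"delta_rot":[0,0,0]},{"hand":0,"xyz":[-0.12,0.06,-0.1],"delta_rot":[0,0,0]},{"hand":0,"xyz":[-0.12,0.06,-0.05],"delta_rot":[0,0,0]},{"hand":0,"xyz":[-0.12,0.06,0],"delta_rot":[0,0,0]}]'

```text
clock: 9.07
position: [540.0, -186.9, 219.9]
ee_rot: [0.872, -0.49, 0.002, -0.0]
contact_force: [-2.1, 1.7, 11.3]
gripper_width: 12.8
```

```bash
python3 -c "
from go import *
show()"
```

```text
t 9.07 pos [ 540.  -186.9  219.9] yawx -1.025 zax [ 0.0042 -0.002  -1.    ] F [-2.1  1.7 11.3] M [0.53 0.8  0.05] w 12.8 j [-0.05  0.32 -0.18  0.   -1.07  2.16]
```

>>> apply_moves --steps '[{"hand":0,"xyz":[-0.06,0.03,-0.05],"delta_rot":[0,0,0]},{"hand":0,"xyz":[-0.12,0.06,-0.1],"delta_rot":[0,0,0]},{"hand":0,"xyz":[-0.12,0.06,-0.05],"delta_rot":[0,0,0]}]'

```text
clock: 9.32
position: [539.4, -186.4, 219.9]
ee_rot: [0.872, -0.49, 0.003, -0.0]
contact_force: [0.3, -0.9, 8.3]
gripper_width: 12.7
```

```bash
python3 -c "
from go import *
show()"
```

```text
t 9.32 pos [ 539.4 -186.4  219.9] yawx -1.025 zax [ 0.0054 -0.0023 -1.    ] F [ 0.3 -0.9  8.3] M [-0.18  0.02  0.02] w 12.7 j [-0.05  0.32 -0.18  0.   -1.07  2.16]
```

>>> apply_moves --steps '[{"hand":0,"xyz":[0,0,0],"delta_rot":[0,0,0.03]},{"hand":0,"xyz":[0,0,0],"delta_rot":[0,0,0.06]},{"hand":0,"xyz":[0,0,0],"delta_rot":[0,0,0.08]}]'

```text
clock: 9.57
position: [538.9, -186.5, 219.7]
ee_rot: [0.851, -0.525, 0.002, 0.0]
contact_force: [-0.1, -2.6, 7.0]
gripper_width: 13.0
```

```bash
python3 -c "
from go import *
show()"
```

```text
t 9.57 pos [ 538.9 -186.5  219.7] yawx -1.106 zax [ 0.0037 -0.0024 -1.    ] F [-0.1 -2.6  7. ] M [-0.5   0.27  0.05] w 13.0 j [-0.05  0.32 -0.18  0.   -1.07  2.08]
```

>>> apply_moves --steps '[{"hand":0,"xyz":[0,0,0],"delta_rot":[0,0,-0.06]},{"hand":0,"xyz":[0,0,0],"delta_rot":[0,0,-0.12]},{"hand":0,"xyz":[0,0,0],"delta_rot":[0,0,-0.16]},{"hand":0,"xyz":[0,0,0],"delta_rot":[0,0,-0.16]}]'

```text
clock: 9.9
position: [539.2, -185.9, 219.6]
ee_rot: [0.891, -0.454, 0.002, -0.0]
contact_force: [0.5, 0.9, 6.9]
gripper_width: 12.2
```

```bash
python3 -c "
from go import *
show()"
```

```text
t 9.9 pos [ 539.2 -185.9  219.6] yawx -0.944 zax [ 0.0046 -0.0013 -1.    ] F [0.5 0.9 6.9] M [ 0.22  0.1  -0.05] w 12.2 j [-0.05  0.32 -0.18  0.   -1.07  2.24]
```

```bash
python3 -c "
from go import *
p=snap('scene','s10.png',(140,140,200,200),10)
f=lambda X:np.round((proj(p,X)-[140,140]+.5)*10)
for z in (115,120,125):
  for a in(.627+np.pi/4+np.arange(4)*np.pi/2): print(z,f([539+22.6*np.cos(a),-187+22.6*np.sin(a),z]))
for h in (36,):
  for a in(.627+np.pi/4+np.arange(4)*np.pi/2): print('top for rim120',f([539+22.6*np.cos(a),-187+22.6*np.sin(a),156]))
"
```

```text
115 [386. 422.]
115 [313. 351.]
115 [188. 407.]
115 [260. 480.]
120 [383. 405.]
120 [310. 334.]
120 [185. 390.]
120 [257. 463.]
125 [380. 388.]
125 [307. 317.]
125 [181. 373.]
125 [253. 446.]
top for rim120 [362. 278.]
top for rim120 [287. 208.]
top for rim120 [159. 263.]
top for rim120 [232. 336.]
```

View pics/s10.png

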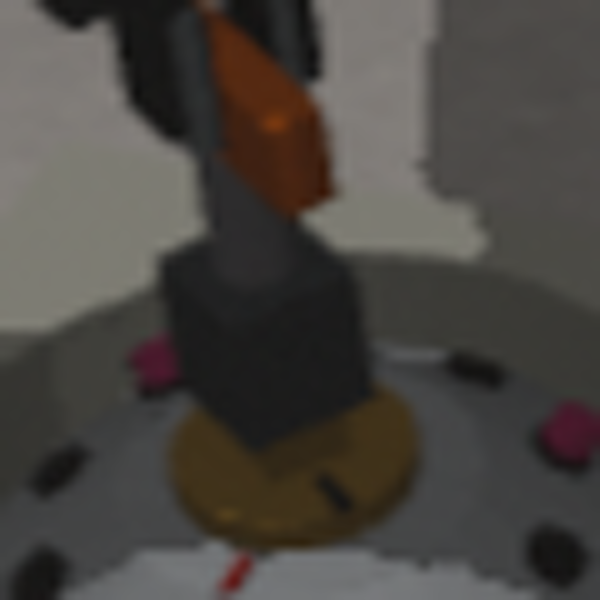

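```bash
python3 -c "
from go import *
p=get_image('scene')
q=[onz(p,130+x/10-.5,160+y/10-.5,106)[:2] for x,y in[(330,238),(372,280),(450,243)]]
print(q)
for a,b in((0,1),(1,2)): d=q[b]-q[a]; print(np.hypot(*d),np.arctan2(d[1],d[0]))
f=lambda X:np.round((proj(p,X)-[130,160]+.5)*10)
for C in((539,-187),(540.4,-186.2)):
 for z in(106,124):
  for th in (.5,.6): print(C,z,th,[list(f([C[0]+14.14*np.cos(a),C[1]+14.14*np.sin(a),z])) for a in th+np.pi/4+np.arange(4)*np.pi/2])
"; cd pics; python3 -c "
import cv2;a=cv2.imread('s1.png')[172:202,150:190];cv2.imwrite('s11.png',cv2.resize(a,None,fx=20,fy=20,interpolation=cv2.INTER_CUBIC)*2)"
```

```text
[array([ 535.76805988, -201.3413983 ]), array([ 550.82797328, -190.35920956]), array([ 538.75280046, -174.20662732])]
18.63892327539262 0.6300773420903185
20.16719394679741 2.212739900854963
(539, -187) 106 0.5 [[np.float64(452.0), np.float64(255.0)], [np.float64(416.0), np.float64(206.0)], [np.float64(334.0), np.float64(236.0)], [np.float64(368.0), np.float64(285.0)]]
(539, -187) 106 0.6 [[np.float64(454.0), np.float64(251.0)], [np.float64(411.0), np.float64(206.0)], [np.float64(332.0), np.float64(240.0)], [np.float64(374.0), np.float64(286.0)]]
(539, -187) 124 0.5 [[np.float64(441.0), np.float64(193.0)], [np.float64(405.0), np.float64(145.0)], [np.float64(322.0), np.float64(174.0)], [np.float64(357.0), np.float64(223.0)]]
(539, -187) 124 0.6 [[np.float64(443.0), np.float64(189.0)], [np.float64(399.0), np.float64(144.0)], [np.float64(320.0), np.float64(178.0)], [np.float64(363.0), np.float64(224.0)]]
(540.4, -186.2) 106 0.5 [[np.float64(455.0), np.float64(259.0)], [np.float64(419.0), np.float64(210.0)], [np.float64(337.0), np.float64(240.0)], [np.float64(371.0), np.float64(289.0)]]
(540.4, -186.2) 106 0.6 [[np.float64(457.0), np.float64(255.0)], [np.float64(413.0), np.float64(209.0)], [np.float64(335.0), np.float64(244.0)], [np.float64(377.0), np.float64(290.0)]]
(540.4, -186.2) 124 0.5 [[np.float64(444.0), np.float64(197.0)], [np.float64(408.0), np.float64(149.0)], [np.float64(325.0), np.float64(178.0)], [np.float64(360.0), np.float64(227.0)]]
(540.4, -186.2) 124 0.6 [[np.float64(446.0), np.float64(193.0)], [np.float64(402.0), np.float64(148.0)], [np.float64(323.0), np.float64(182.0)], [np.float64(366.0), np.float64(228.0)]]
```

View pics/s11.png

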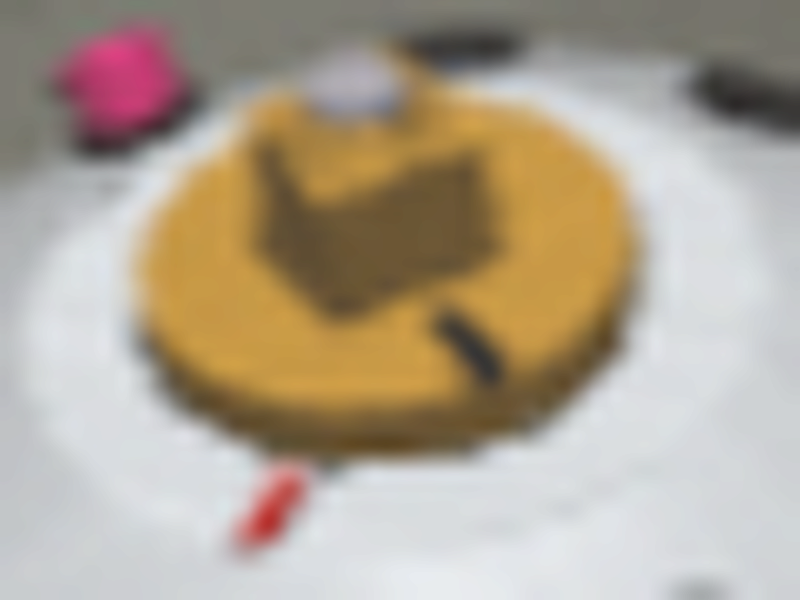

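```bash
python3 -c "
from go import *
from scipy.optimize import least_squares
p=get_image('scene')
c=np.array([(258,245),(340,320),(495,248),(255,132),(310,205),(480,150),(355,80)],float)/20+[150,172]-.5
m=np.array([(438,308),(498,382)],float)/20+[150,172]-.5
def res(q,full=False):
  x,y,th,z=q; P=[]
  for zz in(z,z+18):
    for k in(2,3,0):
      a=th+np.pi/4+k*np.pi/2; P.append(proj(p,[x+14.14*np.cos(a),y+14.14*np.sin(a),zz]))
  P.append(proj(p,[x,y,z+24]))
  r=(np.array(P)-c)
  if full: print(np.round(r,2))
  return r.ravel()
for zfix in(None,106.5):
  g=(lambda q:res(q)) if zfix is None else (lambda q:res([*q[:3],zfix]))
  s=least_squares(g,[539,-187,.55,106],loss='soft_l1'); print(s.x,s.cost)
res(s.x,True)
C=s.x[:2]
for u in m: q=onz(p,*u,106.5)[:2]; print(q,np.hypot(*(q-C)),np.arctan2(*(q-C)[::-1]))
"
```

```text
[ 482.88535222 -199.93308273    0.58898701   59.53422984] 1.1503206327033038
[ 539.46901505 -187.35282807    0.57315183  106.        ] 1.5614099812921698
[[ 0.14 -0.25]
 [ 0.09  0.72]
 [ 0.4   0.95]
 [-0.92 -0.76]
 [ 0.42  0.3 ]
 [ 0.07 -0.31]
 [-0.19  0.43]]
[ 549.824061   -179.97500715] 12.714527830420652 0.6190564899790486
[ 562.81189815 -172.09269236] 27.88838347554024 0.5789986819170179
```

>>> apply_moves --steps '[{"hand":0,"xyz":[0,0,0],"delta_rot":[0,0,0.04]},{"hand":0,"xyz":[0.08,0,0],"delta_rot":[0,0,0.04]},{"hand":0,"xyz":[0.15,0,0],"delta_rot":[0,0,0.04]},{"hand":0,"xyz":[0.11,0.11,0],"delta_rot":[0,0,0.04]},{"hand":0,"xyz":[0,0.15,0],"delta_rot":[0,0,0.04]},{"hand":0,"xyz":[-0.11,0.11,0],"delta_rot":[0,0,0.04]},{"hand":0,"xyz":[-0.15,0,0],"delta_rot":[0,0,0.04]},{"hand":0,"xyz":[-0.11,-0.11,0],"delta_rot":[0,0,0.04]},{"hand":0,"xyz":[0,-0.15,0],"delta_rot":[0,0,0.04]},{"hand":0,"xyz":[0.11,-0.11,0],"delta_rot":[0,0,0.04]},{"hand":0,"xyz":[0.05,-0.05,0],"delta_rot":[0,0,0.04]},{"hand":0,"xyz":[0,0,0],"delta_rot":[0,0,0.04]}]'

```text
clock: 11.05
position: [537.1, -185.5, 216.8]
ee_rot: [0.881, -0.473, -0.001, 0.0]
contact_force: [-0.0, -0.6, -2.5]
gripper_width: 12.7
```

```bash
python3 -c "
from go import *
show()"
```

```text
t 11.05 pos [ 537.1 -185.5  216.8] yawx -0.986 zax [-2.3e-03  6.0e-04 -1.0e+00] F [-0.  -0.6 -2.5] M [ 0.03 -0.01 -0.02] w 12.7 j [-0.05  0.32 -0.19 -0.   -1.07  2.2 ]
```

>>> apply_moves --steps '[{"hand":0,"xyz":[0,0,0.1],"delta_rot":[0,0,0]},{"hand":0,"xyz":[0,0,0.2],"delta_rot":[0,0,0]},{"hand":0,"xyz":[0,0,0.3],"delta_rot":[0,0,0]},{"hand":0,"xyz":[0,0,0.3],"delta_rot":[0,0,0]}]'

```text
clock: 11.38
position: [537.5, -185.5, 214.5]
ee_rot: [0.881, -0.473, -0.0, 0.0]
contact_force: [0.8, 0.2, -2.8]
gripper_width: 12.7
```

>>> apply_moves --steps '[{"hand":0,"xyz":[0,0,0.1],"delta_rot":[0,0,0]},{"hand":0,"xyz":[0,0,0.2],"delta_rot":[0,0,0]},{"hand":0,"xyz":[0,0,0.2],"delta_rot":[0,0,0]}]'

```text
clock: 11.63
position: [537.6, -185.5, 212.6]
ee_rot: [0.881, -0.473, -0.0, 0.0]
contact_force: [-1.0, -0.1, -2.9]
gripper_width: 12.8
```

```bash
python3 -c "
from go import *
show()"
```

```text
t 11.63 pos [ 537.6 -185.5  212.6] yawx -0.986 zax [-4.e-04  2.e-04 -1.e+00] F [-1.  -0.1 -2.9] M [ 0.02 -0.04  0.  ] w 12.8 j [-0.05  0.32 -0.19 -0.   -1.06  2.2 ]
```

Engaged and sliding freely. I'll continue down in 2 mm steps.

>>> apply_moves --steps '[{"hand":0,"xyz":[0,0,0.1],"delta_rot":[0,0,0]},{"hand":0,"xyz":[0,0,0.2],"delta_rot":[0,0,0]},{"hand":0,"xyz":[0,0,0.2],"delta_rot":[0,0,0]}]'

```text
clock: 11.88
position: [538.0, -185.7, 212.0]
ee_rot: [0.881, -0.473, 0.001, -0.0]
contact_force: [-1.8, 0.2, 3.7]
gripper_width: 12.7
```

>>> apply_moves --steps '[{"hand":0,"xyz":[0,0,0.1],"delta_rot":[0,0,0]},{"hand":0,"xyz":[0,0,0.15],"delta_rot":[0,0,0]},{"hand":0,"xyz":[0,0,0.15],"delta_rot":[0,0,0]}]'

```text
clock: 12.13
position: [538.2, -185.8, 211.8]
ee_rot: [0.881, -0.473, 0.001, 0.0]
contact_force: [-2.2, 1.7, 9.9]
gripper_width: 12.6
```

>>> apply_moves --steps '[{"hand":0,"xyz":[-0.04,0.03,-0.05],"delta_rot":[0,0,0]},{"hand":0,"xyz":[-0.08,0.05,-0.07],"delta_rot":[0,0,0]},{"hand":0,"xyz":[-0.08,0.05,-0.07],"delta_rot":[0,0,0]},{"hand":0,"xyz":[-0.08,0.05,-0.07],"delta_rot":[0,0,0]},{"hand":0,"xyz":[-0.08,0.05,-0.07],"delta_rot":[0,0,0]},{"hand":0,"xyz":[-0.08,0.05,-0.07],"delta_rot":[0,0,0]}]'

```text
clock: 12.63
position: [537.8, -185.5, 211.9]
ee_rot: [0.881, -0.473, 0.002, -0.0]
contact_force: [-1.1, 0.7, 6.5]
gripper_width: 12.4
```

```bash
python3 -c "
from go import *
show()
p=snap('scene','s12.png',(140,140,200,200),10)
f=lambda X:np.round((proj(p,X)-[140,140]+.5)*10)
for z in (110,116,120):
  print(z,[list(f([539.3+22.6*np.cos(a),-187.2+22.6*np.sin(a),z])) for a in(.585+np.pi/4+np.arange(4)*np.pi/2)])
"
```

```text
t 12.63 pos [ 537.8 -185.5  211.9] yawx -0.985 zax [ 0.0033 -0.0013 -1.    ] F [-1.1  0.7  6.5] M [0.31 0.51 0.  ] w 12.4 j [-0.05  0.32 -0.2   0.   -1.05  2.2 ]
110 [[np.float64(387.0), np.float64(443.0)], [np.float64(319.0), np.float64(370.0)], [np.float64(192.0), np.float64(423.0)], [np.float64(258.0), np.float64(498.0)]]
116 [[np.float64(383.0), np.float64(422.0)], [np.float64(315.0), np.float64(349.0)], [np.float64(188.0), np.float64(402.0)], [np.float64(254.0), np.float64(477.0)]]
120 [[np.float64(381.0), np.float64(408.0)], [np.float64(313.0), np.float64(335.0)], [np.float64(185.0), np.float64(388.0)], [np.float64(252.0), np.float64(463.0)]]
```

View pics/s12.png

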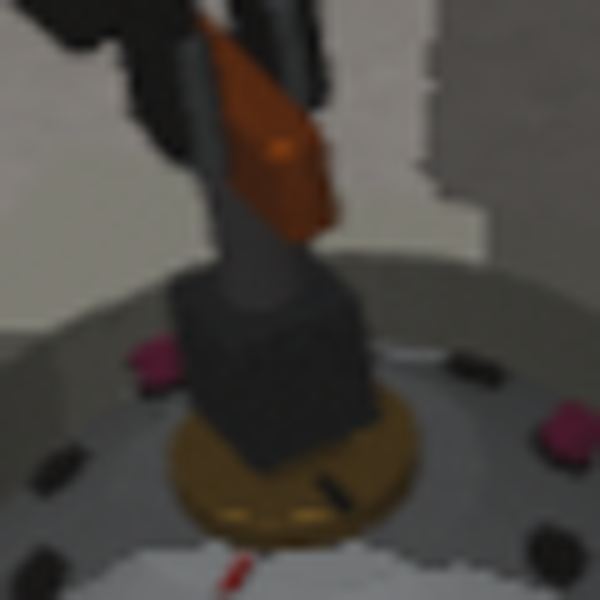

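>>> apply_moves --steps '[{"hand":0,"xyz":[0,0,0],"delta_rot":[0,0,0.04]},{"hand":0,"xyz":[0,0,0],"delta_rot":[0,0,0.08]},{"hand":0,"xyz":[0,0,0],"delta_rot":[0,0,0.12]},{"hand":0,"xyz":[0,0,-0.02],"delta_rot":[0,0,0.16]},{"hand":0,"xyz":[0,0,-0.03],"delta_rot":[0,0,0.2]},{"hand":0,"xyz":[0,0,-0.03],"delta_rot":[0,0,0.2]}]'

```text
clock: 13.18
position: [537.8, -185.7, 211.9]
ee_rot: [0.829, -0.559, 0.002, -0.0]
contact_force: [-1.0, 0.4, 6.1]
gripper_width: 12.6
```

```bash
python3 -c "
from go import *
show()"
```

```text
t 13.18 pos [ 537.8 -185.7  211.9] yawx -1.185 zax [ 0.0033 -0.0015 -1.    ] F [-1.   0.4  6.1] M [0.01 0.21 0.11] w 12.6 j [-0.05  0.32 -0.2   0.   -1.05  2.  ]
```

>>> apply_moves --steps '[{"hand":0,"xyz":[0,0,-0.02],"delta_rot":[0,0,0.04]},{"hand":0,"xyz":[0,0,-0.03],"delta_rot":[0,0,0.08]},{"hand":0,"xyz":[0,0,-0.05],"delta_rot":[0,0,0.12]},{"hand":0,"xyz":[0,0,-0.06],"delta_rot":[0,0,0.16]},{"hand":0,"xyz":[0,0,-0.08],"delta_rot":[0,0,0.2]},{"hand":0,"xyz":[0,0,-0.08],"delta_rot":[0,0,0.2]}]'

```text
clock: 13.68
position: [537.9, -185.9, 212.7]
ee_rot: [0.77, -0.638, 0.002, -0.0]
contact_force: [-0.6, -1.6, 6.3]
gripper_width: 12.6
```

```bash
python3 -c "
from go import *
show()"
```

```text
t 13.68 pos [ 537.9 -185.9  212.7] yawx -1.385 zax [ 0.0034 -0.002  -1.    ] F [-0.6 -1.6  6.3] M [-0.29  0.14  0.1 ] w 12.6 j [-0.05  0.32 -0.2   0.   -1.05  1.8 ]
```

>>> apply_moves --steps '[{"hand":0,"xyz":[0.02,0,-0.02],"delta_rot":[0,0,0.04]},{"hand":0,"xyz":[0.03,0,-0.03],"delta_rot":[0,0,0.08]},{"hand":0,"xyz":[0.03,0,-0.05],"delta_rot":[0,0,0.12]},{"hand":0,"xyz":[0.03,0,-0.06],"delta_rot":[0,0,0.16]},{"hand":0,"xyz":[0.03,0,-0.08],"delta_rot":[0,0,0.2]},{"hand":0,"xyz":[0.03,0,-0.1],"delta_rot":[0,0,0.24]},{"hand":0,"xyz":[0.03,0,-0.1],"delta_rot":[0,0,0.24]}]'

```text
clock: 14.27
position: [537.9, -186.3, 213.7]
ee_rot: [-0.688, 0.726, -0.002, 0.0]
contact_force: [-0.0, -1.9, 5.8]
gripper_width: 12.3
```

```bash
python3 -c "
from go import *
show()
p=snap('scene','s13.png',(140,140,200,200),10)"
```

```text
t 14.27 pos [ 537.9 -186.3  213.7] yawx -1.624 zax [ 0.0033 -0.0021 -1.    ] F [-0.  -1.9  5.8] M [-0.53  0.2   0.09] w 12.3 j [-0.05  0.32 -0.19  0.   -1.05  1.56]
```

View pics/s13.png

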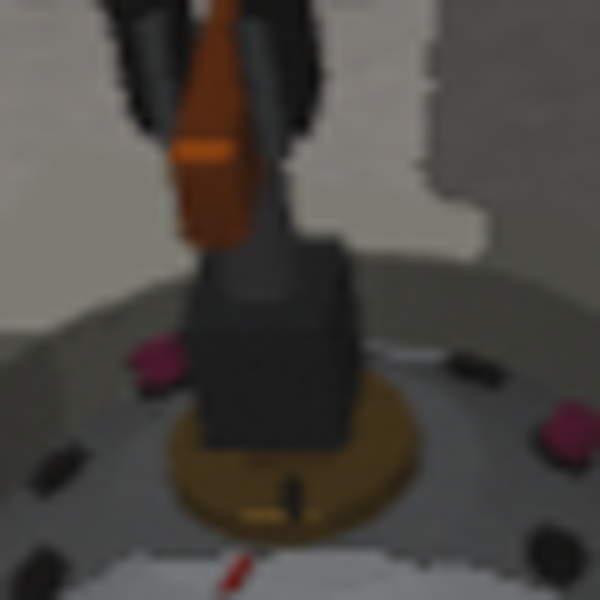

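```bash
cat > mk.py <<'E'
from go import *
p=get_image('scene')
def ang(u,v,z,C=(539.4,-187.2)):
    q=onz(p,u,v,z)[:2]-C; return np.round([*q,np.hypot(*q),np.arctan2(q[1],q[0])],3)
E
python3 -c "
from mk import *
print('now',ang(140+29.1-.5,140+49.5-.5,109),ang(140+29.4-.5,140+51.5-.5,109))
print('before',ang(140+33.5-.5,140+49.2-.5,106.5))
for x,y in((300,472),(270,508),(240,545)): print('idx',ang(150+x/20-.5,172+y/20-.5,97.5))
"
```

```text
now [20.285  2.382 20.424  0.117] [27.108  3.74  27.365  0.137]
before [16.784 11.388 20.282  0.596]
idx [27.286 -7.542 28.309 -0.27 ]
idx [ 33.179 -10.19   34.709  -0.298]
idx [ 39.191 -12.798  41.228  -0.316]
```

>>> apply_moves --steps '[{"hand":0,"xyz":[0.02,0,-0.02],"delta_rot":[0,0,0.04]},{"hand":0,"xyz":[0.03,0,-0.03],"delta_rot":[0,0,0.08]},{"hand":0,"xyz":[0.03,0,-0.05],"delta_rot":[0,0,0.12]},{"hand":0,"xyz":[0.03,0,-0.06],"delta_rot":[0,0,0.16]},{"hand":0,"xyz":[0.03,0,-0.08],"delta_rot":[0,0,0.2]},{"hand":0,"xyz":[0.03,0,-0.1],"delta_rot":[0,0,0.24]},{"hand":0,"xyz":[0.03,0,-0.12],"delta_rot":[0,0,0.3]},{"hand":0,"xyz":[0.03,0,-0.14],"delta_rot":[0,0,0.36]},{"hand":0,"xyz":[0.03,0,-0.14],"delta_rot":[0,0,0.36]}]'

```text
clock: 15.12
position: [537.9, -186.9, 215.2]
ee_rot: [-0.547, 0.837, -0.002, 0.001]
contact_force: [-0.5, -2.6, 6.5]
gripper_width: 12.4
```

```bash
python3 -c "
from go import *
show()
p=snap('scene','s14.png',(150,160,190,200),15)"
```

```text
t 15.12 pos [ 537.9 -186.9  215.2] yawx -1.985 zax [ 0.0031 -0.0026 -1.    ] F [-0.5 -2.6  6.5] M [-0.96  0.21  0.12] w 12.4 j [-0.05  0.32 -0.19  0.   -1.06  1.2 ]
```

View pics/s14.png

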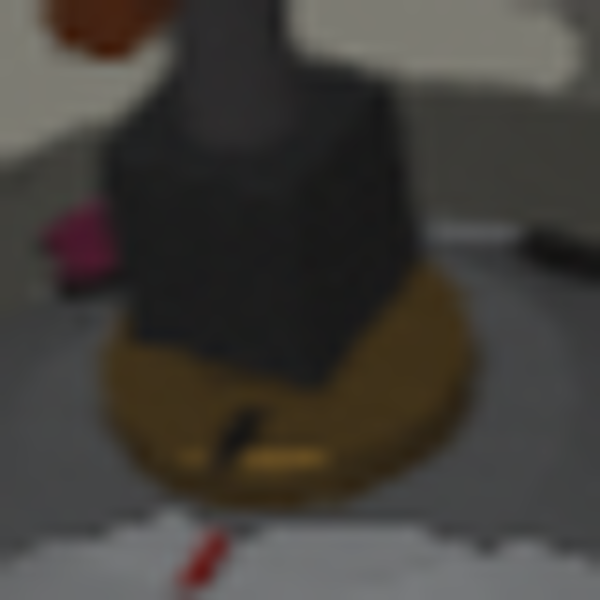

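```bash
python3 -c "
from mk import *
for C in((539.4,-187.2),(538.5,-187)):
  for x,y in((258,412),(242,437),(225,462)): print('mark',ang(150+x/15-.5,160+y/15-.5,110,C))
  for x,y in((220,537),(202,564),(185,588)): print('idx',ang(150+x/15-.5,160+y/15-.5,97.5,C))
"
```

```text
mark [14.3   -2.285 14.481 -0.158]
mark [19.902 -4.036 20.307 -0.2  ]
mark [25.454 -5.92  26.134 -0.229]
idx [27.926 -8.206 29.106 -0.286]
idx [ 33.845 -10.189  35.345  -0.292]
idx [ 39.059 -12.085  40.886  -0.3  ]
mark [15.2   -2.485 15.402 -0.162]
mark [20.802 -4.236 21.229 -0.201]
mark [26.354 -6.12  27.056 -0.228]
idx [28.826 -8.406 30.026 -0.284]
idx [ 34.745 -10.389  36.265  -0.291]
idx [ 39.959 -12.285  41.805  -0.298]
```

>>> apply_moves --steps '[{"hand":0,"xyz":[0.02,0,-0.02],"delta_rot":[0,0,0.04]},{"hand":0,"xyz":[0.02,0,-0.03],"delta_rot":[0,0,0.08]},{"hand":0,"xyz":[0.02,0,-0.03],"delta_rot":[0,0,0.08]},{"hand":0,"xyz":[0.02,0,-0.03],"delta_rot":[0,0,0.08]},{"hand":0,"xyz":[0.02,0,-0.03],"delta_rot":[0,0,0.08]},{"hand":0,"xyz":[0.02,0,-0.03],"delta_rot":[0,0,0.08]}]'

```text
clock: 15.72
position: [537.7, -187.1, 215.5]
ee_rot: [-0.514, 0.858, -0.002, 0.001]
contact_force: [-0.2, -3.0, 5.8]
gripper_width: 13.0
```

```bash
python3 -c "
from go import *
show()
p=snap('scene','s15.png',(150,160,190,200),15)"
```

```text
t 15.72 pos [ 537.7 -187.1  215.5] yawx -2.063 zax [ 0.003  -0.0026 -1.    ] F [-0.2 -3.   5.8] M [-0.88  0.26  0.13] w 13.0 j [-0.05  0.32 -0.19  0.   -1.06  1.13]
```

View pics/s15.png

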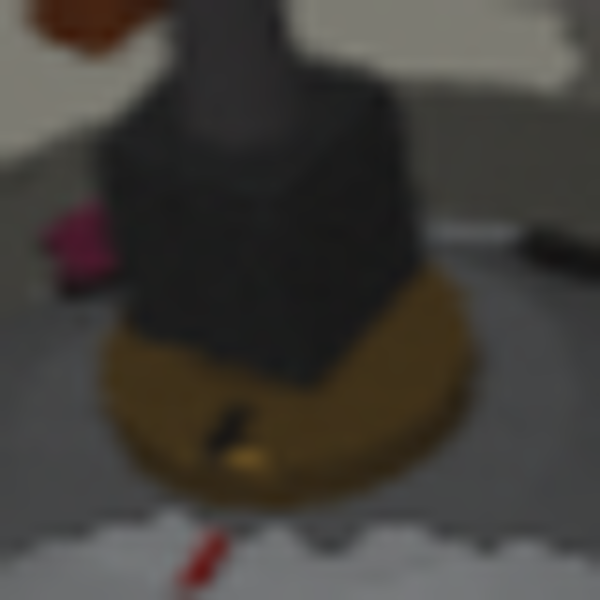

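```bash
python3 -c "
from mk import *
for x,y in((245,408),(228,430),(210,454)): print('mark',ang(150+x/15-.5,160+y/15-.5,110.2))
print(p['frame'].shape)
s,r,m=st(); print(m.T@np.array([0,-.7,0]))
"
```

```text
mark [13.53  -4.25  14.182 -0.304]
mark [18.447 -6.215 19.466 -0.325]
mark [23.777 -8.264 25.173 -0.334]
(420, 560, 3)
[ 0.61689582 -0.33081178  0.00176385]
```

The black line (scene px ≈165,188) now sits about 0.03 rad from the red index (px ≈163,197), with the key pressed at about 8 N. I'll unwind within the play, then lift.

>>> apply_moves --steps '[{"hand":0,"xyz":[0.03,-0.01,0],"delta_rot":[0,0,-0.04]},{"hand":0,"xyz":[0.06,-0.03,-0.05],"delta_rot":[0,0,-0.08]},{"hand":0,"xyz":[0.06,-0.03,-0.1],"delta_rot":[0,0,-0.11]},{"hand":0,"xyz":[0.06,-0.03,-0.2],"delta_rot":[0,0,-0.11]},{"hand":0,"xyz":[0.06,-0.03,-0.3],"delta_rot":[0,0,-0.11]},{"hand":0,"xyz":[0.06,-0.03,-0.3],"delta_rot":[0,0,-0.11]}]'

```text
clock: 16.32
position: [537.1, -186.5, 216.1]
ee_rot: [-0.559, 0.829, 0.0, 0.0]
contact_force: [1.6, -0.5, -4.0]
gripper_width: 12.7
```

```bash
python3 -c "
from go import *
show()
p=snap('scene','s16.png',(150,160,190,200),15)"
```

```text
t 16.32 pos [ 537.1 -186.5  216.1] yawx -1.956 zax [ 4.e-04  4.e-04 -1.e+00] F [ 1.6 -0.5 -4. ] M [-0.29 -0.73  0.02] w 12.7 j [-0.05  0.32 -0.19 -0.   -1.06  1.24]
```

View pics/s16.png

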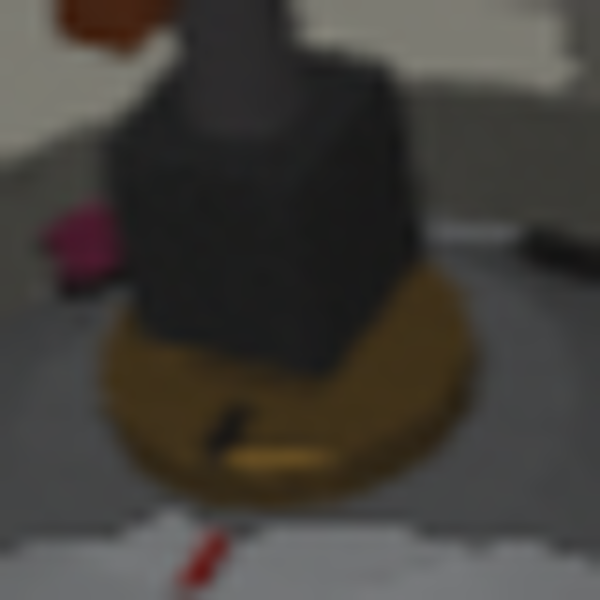

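>>> apply_moves --steps '[{"hand":0,"xyz":[0,-0.02,-0.1],"delta_rot":[0,0,0]},{"hand":0,"xyz":[0,-0.03,-0.3],"delta_rot":[0,0,0]},{"hand":0,"xyz":[0,-0.03,-0.6],"delta_rot":[0,0,0]},{"hand":0,"xyz":[0,-0.03,-1],"delta_rot":[0,0,0]},{"hand":0,"xyz":[0,-0.03,-1.5],"delta_rot":[0,0,0]},{"hand":0,"xyz":[0,-0.03,-2],"delta_rot":[0,0,0]},{"hand":0,"xyz":[0,-0.03,-3],"delta_rot":[0,0,0]},{"hand":0,"xyz":[0,-0.03,-4],"delta_rot":[0,0,0]},{"hand":0,"xyz":[0,-0.03,-5],"delta_rot":[0,0,0]},{"hand":0,"xyz":[0,-0.03,-5],"delta_rot":[0,0,0]},{"hand":0,"xyz":[0,-0.03,-5],"delta_rot":[0,0,0]}]'

```text
clock: 17.28
position: [537.3, -186.7, 268.0]
ee_rot: [-0.559, 0.829, -0.001, 0.001]
contact_force: [0.5, 0.2, -2.9]
gripper_width: 12.7
```

```bash
python3 -c "
from go import *
show()
p=snap('scene','s17.png',(140,130,200,205),8)
to([545.5,204.5,267],-1.546)"
```

```text
t 17.28 pos [ 537.3 -186.7  268. ] yawx -1.956 zax [ 0.0022  0.     -1.    ] F [ 0.5  0.2 -2.9] M [ 0.03  0.07 -0.01] w 12.7 j [-0.05  0.28 -0.11 -0.   -1.18  1.24]
xyz cm [-3.657e+01  1.389e+01  2.000e-02] rot [-0.    0.   -0.41]
```

View pics/s17.png

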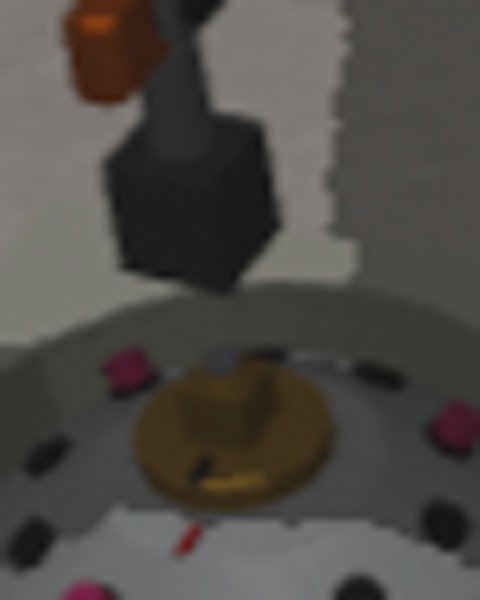

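>>> apply_moves --steps '[{"hand":0,"xyz":[-2,0.7,0],"delta_rot":[0,0,-0.1]},{"hand":0,"xyz":[-5,1.9,0],"delta_rot":[0,0,-0.2]},{"hand":0,"xyz":[-9,3.4,0],"delta_rot":[0,0,-0.3]},{"hand":0,"xyz":[-13,4.9,0],"delta_rot":[0,0,-0.41]},{"hand":0,"xyz":[-17,6.5,0],"delta_rot":[0,0,-0.41]},{"hand":0,"xyz":[-21,8,0],"delta_rot":[0,0,-0.41]},{"hand":0,"xyz":[-25,9.5,0],"delta_rot":[0,0,-0.41]},{"hand":0,"xyz":[-29,11,0],"delta_rot":[0,0,-0.41]},{"hand":0,"xyz":[-32.5,12.4,0],"delta_rot":[0,0,-0.41]},{"hand":0,"xyz":[-35,13.3,0],"delta_rot":[0,0,-0.41]},{"hand":0,"xyz":[-36.2,13.7,0],"delta_rot":[0,0,-0.41]},{"hand":0,"xyz":[-36.6,13.9,0],"delta_rot":[0,0,-0.41]}]'

```text
clock: 18.33
position: [545.3, 206.8, 265.7]
ee_rot: [0.717, -0.697, -0.0, 0.001]
contact_force: [-0.3, 0.1, -3.9]
gripper_width: 12.9
```

>>> apply_moves --steps '[{"hand":0,"xyz":[0,0,0],"delta_rot":[0,0,0]},{"hand":0,"xyz":[0,0,1],"delta_rot":[0,0,0]},{"hand":0,"xyz":[0,0,3],"delta_rot":[0,0,0]},{"hand":0,"xyz":[0,0,5],"delta_rot":[0,0,0]},{"hand":0,"xyz":[0,0,7],"delta_rot":[0,0,0]},{"hand":0,"xyz":[0,0,9],"delta_rot":[0,0,0]},{"hand":0,"xyz":[0,0,11],"delta_rot":[0,0,0]},{"hand":0,"xyz":[0,0,12],"delta_rot":[0,0,0]},{"hand":0,"xyz":[0,0,12],"delta_rot":[0,0,0]},{"hand":0,"xyz":[0,0,12],"delta_rot":[0,0,0]},{"hand":0,"xyz":[0,0,12],"delta_rot":[0,0,0]}]'

```text
clock: 19.25
position: [546.5, 204.5, 148.1]
ee_rot: [0.716, -0.698, 0.0, -0.001]
contact_force: [0.8, -0.3, -2.6]
gripper_width: 12.7
```

```bash
python3 -c "
from go import *
show()
p=snap('scene','s18.png',(300,140,380,220),7);t=snap('top','t18.png',(180,210,240,270),10)
f=lambda X:np.round((proj(p,X)-[300,140]+.5)*7)
print('post top',f([545.5,204.5,21]),f([546,202.8,21]))
for z in(41,):
  print([list(f([545.5+22.6*np.cos(a),204.8+22.6*np.sin(a),z])) for a in(.025+np.pi/4+np.arange(4)*np.pi/2)])
to([545.5,205.2,118],-1.546)"
```

```text
t 19.25 pos [546.5 204.5 148.1] yawx -1.546 zax [ 0.0023  0.001  -1.    ] F [ 0.8 -0.3 -2.6] M [ 0.01  0.01 -0.01] w 12.7 j [ 0.64  0.41 -0.24  0.   -0.92  0.96]
post top [267. 479.] [262. 480.]
[[np.float64(329.0), np.float64(466.0)], [np.float64(311.0), np.float64(403.0)], [np.float64(219.0), np.float64(407.0)], [np.float64(235.0), np.float64(470.0)]]
xyz cm [-0.03  0.1   3.03] rot [-0.003  0.001  0.   ]
```

View pics/s18.png

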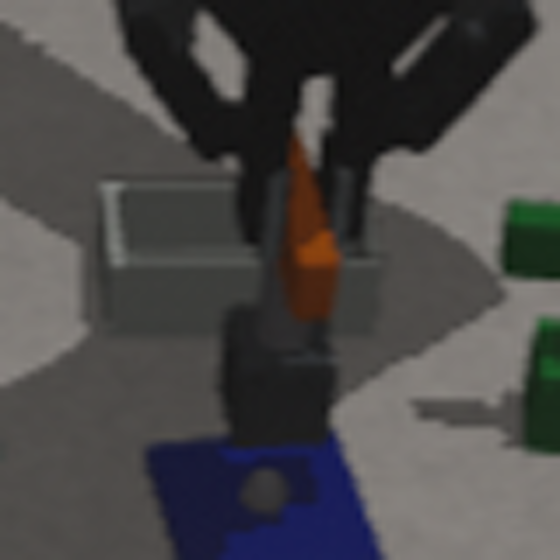

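View pics/t18.png

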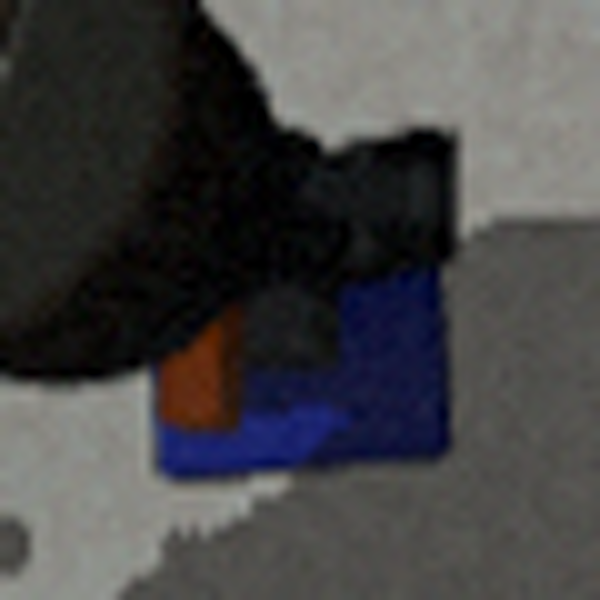

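>>> apply_moves --steps '[{"hand":0,"xyz":[0,0.05,1],"delta_rot":[0,0,0]},{"hand":0,"xyz":[0,0.05,2],"delta_rot":[0,0,0]},{"hand":0,"xyz":[0,0.05,2.6],"delta_rot":[0,0,0]},{"hand":0,"xyz":[0,0.05,2.9],"delta_rot":[0,0,0]},{"hand":0,"xyz":[0,0.05,3.1],"delta_rot":[0,0,0]},{"hand":0,"xyz":[0,0.05,3.1],"delta_rot":[0,0,0]}]'

```text
clock: 19.85
position: [544.9, 204.5, 115.1]
ee_rot: [0.716, -0.698, -0.0, 0.001]
contact_force: [-0.5, 0.6, -2.1]
gripper_width: 12.7
```

>>> apply_moves --steps '[{"hand":0,"xyz":[0,0,0.2],"delta_rot":[0,0,0]},{"hand":0,"xyz":[0,0,0.4],"delta_rot":[0,0,0]},{"hand":0,"xyz":[0,0,0.5],"delta_rot":[0,0,0]},{"hand":0,"xyz":[0,0,0.5],"delta_rot":[0,0,0]}]'

```text
clock: 20.18
position: [545.0, 204.6, 110.6]
ee_rot: [0.716, -0.698, -0.0, 0.0]
contact_force: [0.4, -0.5, -2.8]
gripper_width: 12.5
```

>>> apply_moves --steps '[{"hand":0,"xyz":[0,0,0.15],"delta_rot":[0,0,0]},{"hand":0,"xyz":[0,0,0.3],"delta_rot":[0,0,0]},{"hand":0,"xyz":[0,0,0.3],"delta_rot":[0,0,0]}]'

```text
clock: 20.43
position: [545.2, 204.7, 107.9]
ee_rot: [0.716, -0.698, 0.0, -0.0]
contact_force: [-0.3, 1.6, -2.7]
gripper_width: 12.7
```

>>> apply_moves --steps '[{"hand":0,"xyz":[0,0,0.1],"delta_rot":[0,0,0]},{"hand":0,"xyz":[0,0,0.1],"delta_rot":[0,0,0]}]'

```text
clock: 20.6
position: [545.3, 204.7, 107.7]
ee_rot: [0.716, -0.698, 0.0, -0.0]
contact_force: [-1.4, -0.7, 3.3]
gripper_width: 12.3
```

>>> apply_moves --steps '[{"hand":0,"xyz":[0,0,-0.1],"delta_rot":[0,0,0]},{"hand":0.3,"xyz":[0,0,-0.1],"delta_rot":[0,0,0]},{"hand":0.6,"xyz":[0,0,-0.1],"delta_rot":[0,0,0]},{"hand":0.6,"xyz":[0,0,-0.1],"delta_rot":[0,0,0]},{"hand":0.6,"xyz":[0,0,-0.1],"delta_rot":[0,0,0]},{"hand":0.6,"xyz":[0,0,-0.1],"delta_rot":[0,0,0]}]'

```text
clock: 21.1
position: [545.2, 204.7, 107.8]
ee_rot: [0.716, -0.698, 0.0, -0.0]
contact_force: [0.0, 0.4, -0.3]
gripper_width: 51.2
```

```bash
python3 -c "
from go import *
show()
p=snap('scene','s19.png',(300,140,380,220),7)"
```

```text
t 21.1 pos [545.2 204.7 107.8] yawx -1.546 zax [ 2.e-04  1.e-04 -1.e+00] F [ 0.   0.4 -0.3] M [ 0.03  0.03 -0.01] w 51.2 j [ 0.64  0.46 -0.28  0.   -0.83  0.96]
```

View pics/s19.png

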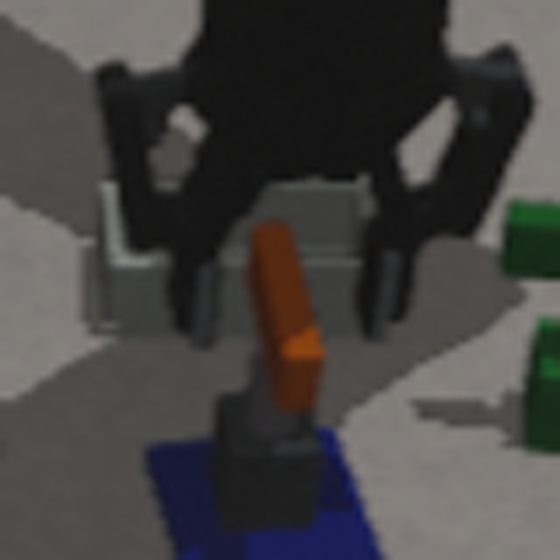

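The key stands upright on the stand (socket at crop (268,470), post hidden inside it) and the fingers are clear. I'll retreat and check.

>>> apply_moves --steps '[{"hand":0.6,"xyz":[0,0,-2],"delta_rot":[0,0,0]},{"hand":0.6,"xyz":[0,0,-5],"delta_rot":[0,0,0]},{"hand":0.6,"xyz":[0,0,-8],"delta_rot":[0,0,0]},{"hand":0.6,"xyz":[5,-4,-12],"delta_rot":[0,0,0]},{"hand":0.6,"xyz":[-5,4,-14],"delta_rot":[0,0,0]},{"hand":0.6,"xyz":[-8,8,-14],"delta_rot":[0,0,0]},{"hand":0.6,"xyz":[-12,12,-14],"delta_rot":[0,0,0]},{"hand":0.6,"xyz":[-16,14,-14],"delta_rot":[0,0,0]},{"hand":0.6,"xyz":[-20,14,-14],"delta_rot":[0,0,0]},{"hand":0.6,"xyz":[-22,14,-14],"delta_rot":[0,0,0]},{"hand":0.6,"xyz":[-22,14,-14],"delta_rot":[0,0,0]},{"hand":0.6,"xyz":[-22,14,-14],"delta_rot":[0,0,0]}]'

```text
clock: 22.15
position: [397.8, 425.4, 248.2]
ee_rot: [0.717, -0.697, -0.0, -0.001]
contact_force: [1.0, 0.4, 0.1]
gripper_width: 51.1
```

```bash
python3 -c "
from bar import *
from go import show
show()
p=snap('scene','s20.png');t=snap('top','t20.png')
cv2.imwrite('pics/s21.png',cv2.resize(p['frame'][160:220,140:200],None,fx=10,fy=10,interpolation=cv2.INTER_CUBIC))
fitbar([p,t],[(341,186),(202,238)])
for q in(p,t):
  for l in['jar_mid','box_mid','dish_mid','stand_seat']:
    for d in nets.pinpoint(q,l)[:1]: print(l,np.round(d['xyz']),round(d['confidence'],2))
"
```

```text
t 22.15 pos [397.8 425.4 248.2] yawx -1.541 zax [ 0.0011  0.0022 -1.    ] F [1.  0.4 0.1] M [-0.   -0.04  0.04] w 51.1 j [ 1.1   0.32 -0.11 -0.   -1.14  0.5 ]
bar [0, 1] [ 5.44427187e+02  2.04159763e+02 -2.07325566e-02] 82.11752402921954 [np.int64(185), np.int64(228)]
bar [0] [ 5.41306341e+02  2.04161688e+02 -4.12300394e-02] 31.579315647827755 [np.int64(185), np.int64(228)]
bar [1] [5.44730335e+02 2.05395011e+02 3.11149582e-02] 44.28890426758939 [np.int64(185), np.int64(228)]
jar_mid [655. 230.  29.] 0.6
box_mid [422. 216.  19.] 0.62
dish_mid [798. -13.  11.] 0.57
stand_seat [542. 207.  11.] 0.77
jar_mid [656. 231.  25.] 0.69
box_mid [421. 213.  16.] 0.57
dish_mid [797. -15.   7.] 0.93
stand_seat [548. 208.   6.] 0.66
```

View pics/s20.png

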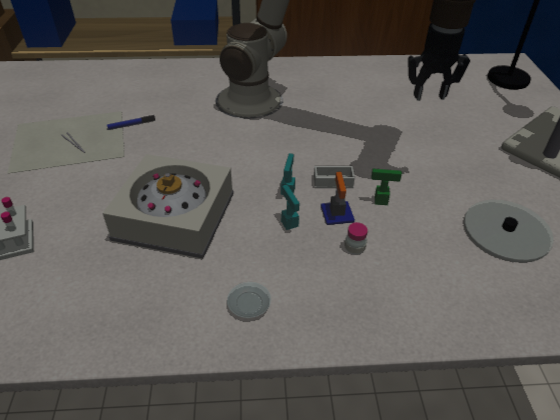

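View pics/s21.png

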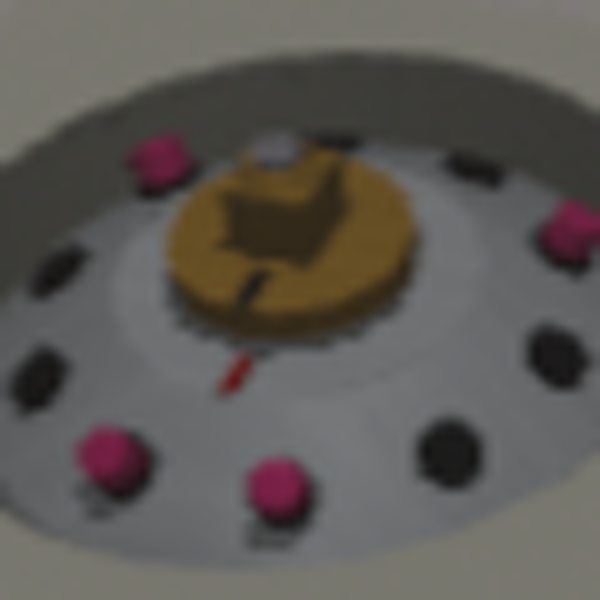

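```bash
python3 -c "
import cv2;a=cv2.imread('pics/t20.png')[215:270,355:415];cv2.imwrite('pics/t21.png',cv2.resize(a,None,fx=10,fy=10,interpolation=cv2.INTER_CUBIC))"
```

```text
(no output)
```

View pics/t21.png

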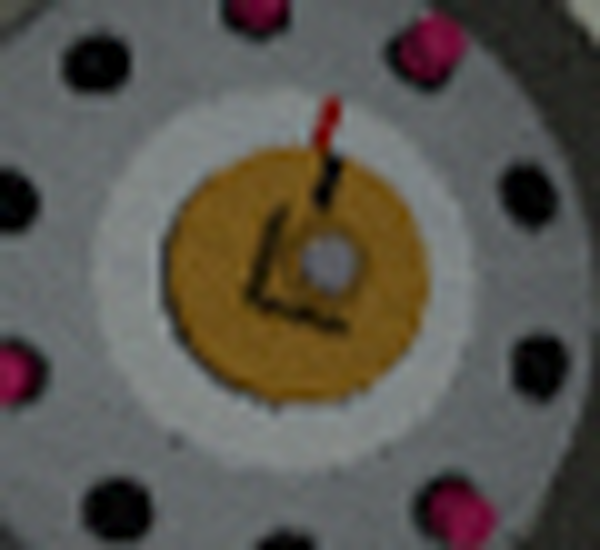

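The black line (top px ≈388,233) meets the red index (≈388,227), and the two are parallel to within about 0.05 rad. The key is upright on the stand and the jar, box and dish are unmoved. I'll hand in.

```bash
python3 -c "
from h import *
print(workorder.job_done())"
```

```text
the job is handed in; nothing more can be done
None
```

The job is handed in after about 22 s of robot time; the hand-in reports no verdict, so what follows is from my own checks.

**Work done:** I took the orange-handled key from its stand. It first landed on the square's corners, and a small sideways search at the right yaw freed it. I then pressed it home by feel. At home I pressed it at 9 to 12.5 N and held about 8 to 9 N through the clockwise turn, raising it as the nut climbed. The highest I read was 14 N, while it still sat on the corners. I then unwound within the play, lifted off and set the key back on the post.

**Last checks:**
- **Nut:** the black line meets the red index in both views, within about 0.05 rad. Lifting the key off did not move it.
- **Home:** in the camera image the rim stood about 10 mm above the flange, near the top of the 1 to 11 mm range.
- **Key:** it stands upright on the stand. The arm met the stand at the same height as at pick-up, to about 0.1 mm, and its measured position is within about 2 mm of where it started.
- **Jar, box and dish:** all within about 3 mm of their first readings, which is within the networks' error.
- **Robot:** clear of everything, with contact force about 0.

**Disagreements:**
- The two cameras differed by up to 3 mm on the bar's position in x.
- The nut centre from the images was about 2 mm from where the key actually engaged, so I finished that fit by touch.

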